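Pin the spice turntable and stock it

TASK

Spin the loose spice turntable until the hole in its brass lug lies over the hole in the bracket, pass the steel index pin down through both until its flange rests on the lug, then turn the red keeper knob clockwise until it clicks past its detent and its arm lies over the flange. Only after that, lay every spice tube from the ledge in a cradle of the turntable, one to a cradle, letting each settle on both saddles before you let go (no dropping). Leave the bottles, funnel, cup, jar, bowl and spoon rest where they stand, and leave turntable, pin and keeper locked.

Things in the scene. Friction and masses are not known exactly. Their poses are not given: they have to be found in the camera images.
- turntable (a joint): the round wooden spice turntable (220 mm across, 10 mm thick, its top 44 mm above the ledge), spinning loosely on the vertical steel pivot of its bracket; angle in rad, positive anticlockwise seen from above, 0 when the lug hole lies exactly over the bracket hole; free to turn both ways (stops at +-3.1 rad), slight friction, stays where it is left
- hub_grip (a point): on the turntable's axis, at the height to grip (66 mm above the ledge, 22 mm above the turntable's top): the black upright grip bar at the turntable's centre, 40 mm long along this frame's x, 14 mm thick along its y, from the turntable's top to 28 mm above it. The frame turns with the turntable, z up
- lug_hole (a point): centre of the hole in the brass lug (42 mm square, 10 mm thick) that sticks out of the turntable's rim, at the lug's upper face (44 mm above the ledge, level with the turntable's top); through hole 15 mm across, 130 mm from the axis; turns with the turntable
- bracket_hole (a point): centre of the mouth of the hole in the grey bracket's block (46 mm square) beneath the lug's path: 15 mm across, 30 mm deep, mouth facing up 30 mm above the ledge, 130 mm from the turntable's axis. Frame: the bracket's; y points from the turntable's axis to this hole, z up. The bracket is screwed down
- pin: steel index pin, upright at the start in its cork stand: origin at the centre of the underside of its round flange (34 mm across, 4 mm thick); below it a 12 mm shank 40 mm long, the last 10 mm tapering to 6 mm; above the flange a 12 mm round stem to grip, its red top 32 mm above the origin. z up along the pin. 80 g. Home when the flange lies on the lug with the shank through lug and bracket
- pin_tip (a point): the lower end of the pin's shank, 40 mm below the pin's origin
- pin_stand: fixed cork block, 56 mm square, 46 mm high, with an 18 mm hole 44 mm deep in its top in which the pin stands, the flange resting on the cork; origin at the centre of its underside
- keeper (a joint): red keeper knob on a post of the bracket, 60 mm beyond the bracket hole (away from the turntable's axis); rad, 0 = open stop, grows clockwise seen from above, 1.2 = closed stop with its steel arm over the pin's flange beside the stem. A spring detent resists (up to about 0.1 N m) up to the middle, 0.6, then pulls it on to 1.2 by itself; short of 0.6 it springs back towards 0
- knob_grip (a point): on the keeper knob's vertical axis, at the height to grip (77 mm above the ledge): the knob's grip bar is 38 mm long along this frame's y, 12 mm thick along its x, from 59 to 85 mm above the ledge; the steel arm sweeps below it, 52 to 58 mm above the ledge, reaching 68 mm from the axis. When closed the bar lies along the line to the pin. The frame turns with the knob, z up
- cradle0 (a point): centre of a tube seated in this cradle of the turntable (71 mm above the ledge, 78 mm from the axis); the cradle is two wooden V saddles (8 mm thick, 23 mm either side of this point, opening upward at 90 degrees, 39 mm wide over all, tops 25 mm above the turntable), and the tube lies along this frame's x, which is radial; turns with the turntable
- cradle1 (a point): centre of a tube seated in this cradle of the turntable (71 mm above the ledge, 78 mm from the axis); the cradle is two wooden V saddles (8 mm thick, 23 mm either side of this point, opening upward at 90 degrees, 39 mm wide over all, tops 25 mm above the turntable), and the tube lies along this frame's y, which is radial; turns with the turntable
- cradle2 (a point): centre of a tube seated in this cradle of the turntable (71 mm above the ledge, 78 mm from the axis); the cradle is two wooden V saddles (8 mm thick, 23 mm either side of this point, opening upward at 90 degrees, 39 mm wide over all, tops 25 mm above the turntable), and the tube lies along this frame's x, which is radial; turns with the turntable
- cradle3 (a point): centre of a tube seated in this cradle of the turntable (71 mm above the ledge, 78 mm from the axis); the cradle is two wooden V saddles (8 mm thick, 23 mm either side of this point, opening upward at 90 degrees, 39 mm wide over all, tops 25 mm above the turntable), and the tube lies along this frame's y, which is radial; turns with the turntable
- tube0: spice tube with a red-brown band, lying on the ledge (may be absent): clear round tube 26 mm across, a 30 mm square wooden cap, 9 mm thick, on each end; 90 mm long, 72 mm between the caps; origin at its middle on the tube's axis (15 mm above the ledge as it lies), x along the tube; 50 to 100 g. Seats with both saddles between its caps, 9 mm of play lengthwise
- tube1: spice tube with a yellow band, lying on the ledge (may be absent): clear round tube 26 mm across, a 30 mm square wooden cap, 9 mm thick, on each end; 90 mm long, 72 mm between the caps; origin at its middle on the tube's axis (15 mm above the ledge as it lies), x along the tube; 50 to 100 g. Seats with both saddles between its caps, 9 mm of play lengthwise
- tube2: spice tube with a green band, lying on the ledge (may be absent): clear round tube 26 mm across, a 30 mm square wooden cap, 9 mm thick, on each end; 90 mm long, 72 mm between the caps; origin at its middle on the tube's axis (15 mm above the ledge as it lies), x along the tube; 50 to 100 g. Seats with both saddles between its caps, 9 mm of play lengthwise
- tube3: spice tube with a dark brown band, lying on the ledge (may be absent): clear round tube 26 mm across, a 30 mm square wooden cap, 9 mm thick, on each end; 90 mm long, 72 mm between the caps; origin at its middle on the tube's axis (15 mm above the ledge as it lies), x along the tube; 50 to 100 g. Seats with both saddles between its caps, 9 mm of play lengthwise
- bottle0: green glass bottle, 72 mm across, 220 mm tall; origin at the centre of its underside; a bystander, to be left alone
- bottle1: green glass bottle, 72 mm across, 220 mm tall; origin at the centre of its underside; a bystander, to be left alone
- funnel: aluminium funnel standing mouth down, 100 mm across, 105 mm tall; origin at the centre of its underside; a bystander, to be left alone
- measuring_cup: grey plastic measuring cup with a handle, 76 mm across, 65 mm tall; origin at the centre of its underside; a bystander, to be left alone
- spoon_rest: wooden spoon rest, 90 x 200 mm, 20 mm high, with a wooden spoon; origin at the centre of its underside; a bystander, to be left alone
- salt_jar: white salt jar, 60 mm across, 65 mm tall; origin at the centre of its underside; a bystander, to be left alone
- bowl: blue ceramic bowl, 110 mm across, 40 mm tall; origin at the centre of its underside; a bystander, to be left alone

How it is judged:
On the way, in this order (a step that is already met when the one before it is completed fails the run):
1. the lug hole lies over the bracket hole (within 4 mm) (horizontal distance between lug_hole and bracket_hole below 0.004 m), for 0.2 s.
2. the pin is home through lug and bracket (horizontal distance between lug_hole and bracket_hole below 0.004 m and horizontal distance between pin and lug_hole below 0.004 m and z of pin in the frame of lug_hole below 0.003 m and horizontal distance between pin_tip and bracket_hole below 0.005 m and z of pin_tip in the frame of bracket_hole below -0.02 m and angle between pin's own z axis and vertical below 0.15 rad), for 0.2 s.
3. the keeper has clicked closed over the pin, with no tube on the turntable yet (all of step 2 and value of joint keeper above 1.08 rad and horizontal distance between each of tube0, tube1, tube2, tube3 and hub_grip above 0.12 m), for 0.2 s.
4. every tube present lies in a cradle (((distance between tube0 and cradle0 below 0.013 m and z of tube0 in the frame of cradle0 between -0.004 and 0.004 m and angle between the x axis of tube0 and the x axis of cradle0, either way round below 0.1 rad) or (distance between tube0 and cradle1 below 0.013 m and z of tube0 in the frame of cradle1 between -0.004 and 0.004 m and angle between the x axis of tube0 and the y axis of cradle1, either way round below 0.1 rad) or (distance between tube0 and cradle2 below 0.013 m and z of tube0 in the frame of cradle2 between -0.004 and 0.004 m and angle between the x axis of tube0 and the x axis of cradle2, either way round below 0.1 rad) or (distance between tube0 and cradle3 below 0.013 m and z of tube0 in the frame of cradle3 between -0.004 and 0.004 m and angle between the x axis of tube0 and the y axis of cradle3, either way round below 0.1 rad)) and ((distance between tube1 and cradle0 below 0.013 m and z of tube1 in the frame of cradle0 between -0.004 and 0.004 m and angle between the x axis of tube1 and the x axis of cradle0, either way round below 0.1 rad) or (distance between tube1 and cradle1 below 0.013 m and z of tube1 in the frame of cradle1 between -0.004 and 0.004 m and angle between the x axis of tube1 and the y axis of cradle1, either way round below 0.1 rad) or (distance between tube1 and cradle2 below 0.013 m and z of tube1 in the frame of cradle2 between -0.004 and 0.004 m and angle between the x axis of tube1 and the x axis of cradle2, either way round below 0.1 rad) or (distance between tube1 and cradle3 below 0.013 m and z of tube1 in the frame of cradle3 between -0.004 and 0.004 m and angle between the x axis of tube1 and the y axis of cradle3, either way round below 0.1 rad)) and ((distance between tube2 and cradle0 below 0.013 m and z of tube2 in the frame of cradle0 between -0.004 and 0.004 m and angle between the x axis of tube2 and the x axis of cradle0, either way round below 0.1 rad) or (distance between tube2 and cradle1 below 0.013 m and z of tube2 in the frame of cradle1 between -0.004 and 0.004 m and angle between the x axis of tube2 and the y axis of cradle1, either way round below 0.1 rad) or (distance between tube2 and cradle2 below 0.013 m and z of tube2 in the frame of cradle2 between -0.004 and 0.004 m and angle between the x axis of tube2 and the x axis of cradle2, either way round below 0.1 rad) or (distance between tube2 and cradle3 below 0.013 m and z of tube2 in the frame of cradle3 between -0.004 and 0.004 m and angle between the x axis of tube2 and the y axis of cradle3, either way round below 0.1 rad)) and ((distance between tube3 and cradle0 below 0.013 m and z of tube3 in the frame of cradle0 between -0.004 and 0.004 m and angle between the x axis of tube3 and the x axis of cradle0, either way round below 0.1 rad) or (distance between tube3 and cradle1 below 0.013 m and z of tube3 in the frame of cradle1 between -0.004 and 0.004 m and angle between the x axis of tube3 and the y axis of cradle1, either way round below 0.1 rad) or (distance between tube3 and cradle2 below 0.013 m and z of tube3 in the frame of cradle2 between -0.004 and 0.004 m and angle between the x axis of tube3 and the x axis of cradle2, either way round below 0.1 rad) or (distance between tube3 and cradle3 below 0.013 m and z of tube3 in the frame of cradle3 between -0.004 and 0.004 m and angle between the x axis of tube3 and the y axis of cradle3, either way round below 0.1 rad))), for 0.2 s.
At the end, for the whole second after the job is handed in: the lug hole is within 4 mm of the bracket hole, the pin upright through both with its flange on the lug (within 3 mm), the keeper knob past 1.08 rad, and every tube present at rest in a cradle (within 13 mm of the cradle point, within 4 mm of seated height, within 0.1 rad of the cradle's line) (all of step 2 and all of step 4 and value of joint keeper above 1.08 rad and linear speed of each of tube0, tube1, tube2, tube3 below 0.03 m/s); the robot touches nothing.
It fails at once if a bystander is pushed more than 5 cm or tipped over (distance of any of bottle0, bottle1, funnel, measuring_cup, spoon_rest, salt_jar, bowl from where it was at the start of the episode above 0.05 m or angle between any of bottle0, bottle1, funnel, measuring_cup, spoon_rest, salt_jar, bowl's own z axis and vertical above 0.5 rad).
It fails at once if a tube is let go more than 2 cm above a cradle ((horizontal distance between tube0 and cradle0 below 0.012 m and z of tube0 in the frame of cradle0 between 0.02 and 0.1 m and contact force between the fingers and tube0 below 0.1 N) or (horizontal distance between tube0 and cradle1 below 0.012 m and z of tube0 in the frame of cradle1 between 0.02 and 0.1 m and contact force between the fingers and tube0 below 0.1 N) or (horizontal distance between tube0 and cradle2 below 0.012 m and z of tube0 in the frame of cradle2 between 0.02 and 0.1 m and contact force between the fingers and tube0 below 0.1 N) or (horizontal distance between tube0 and cradle3 below 0.012 m and z of tube0 in the frame of cradle3 between 0.02 and 0.1 m and contact force between the fingers and tube0 below 0.1 N) or (horizontal distance between tube1 and cradle0 below 0.012 m and z of tube1 in the frame of cradle0 between 0.02 and 0.1 m and contact force between the fingers and tube1 below 0.1 N) or (horizontal distance between tube1 and cradle1 below 0.012 m and z of tube1 in the frame of cradle1 between 0.02 and 0.1 m and contact force between the fingers and tube1 below 0.1 N) or (horizontal distance between tube1 and cradle2 below 0.012 m and z of tube1 in the frame of cradle2 between 0.02 and 0.1 m and contact force between the fingers and tube1 below 0.1 N) or (horizontal distance between tube1 and cradle3 below 0.012 m and z of tube1 in the frame of cradle3 between 0.02 and 0.1 m and contact force between the fingers and tube1 below 0.1 N) or (horizontal distance between tube2 and cradle0 below 0.012 m and z of tube2 in the frame of cradle0 between 0.02 and 0.1 m and contact force between the fingers and tube2 below 0.1 N) or (horizontal distance between tube2 and cradle1 below 0.012 m and z of tube2 in the frame of cradle1 between 0.02 and 0.1 m and contact force between the fingers and tube2 below 0.1 N) or (horizontal distance between tube2 and cradle2 below 0.012 m and z of tube2 in the frame of cradle2 between 0.02 and 0.1 m and contact force between the fingers and tube2 below 0.1 N) or (horizontal distance between tube2 and cradle3 below 0.012 m and z of tube2 in the frame of cradle3 between 0.02 and 0.1 m and contact force between the fingers and tube2 below 0.1 N) or (horizontal distance between tube3 and cradle0 below 0.012 m and z of tube3 in the frame of cradle0 between 0.02 and 0.1 m and contact force between the fingers and tube3 below 0.1 N) or (horizontal distance between tube3 and cradle1 below 0.012 m and z of tube3 in the frame of cradle1 between 0.02 and 0.1 m and contact force between the fingers and tube3 below 0.1 N) or (horizontal distance between tube3 and cradle2 below 0.012 m and z of tube3 in the frame of cradle2 between 0.02 and 0.1 m and contact force between the fingers and tube3 below 0.1 N) or (horizontal distance between tube3 and cradle3 below 0.012 m and z of tube3 in the frame of cradle3 between 0.02 and 0.1 m and contact force between the fingers and tube3 below 0.1 N)).
Of tube0, tube1, tube2, tube3 only 2 to 4 are there at a start; the rules pass over those that are not, and their reading is None.
At some moment in a run one of tube0, tube1, tube2, tube3 may be knocked a few centimetres aside while the robot is not near it.
It also fails if it takes over 210 s, if anything falls off the work surface, if the arm or the gripper's body presses on something with over 40 N, if the wrist force passes 120 N, or if a joint passes its speed limit or range.

ROBOT

A 6-joint arm with a two-finger parallel gripper is mounted at the origin on the work surface. World frame = base frame: x ahead of the robot, y to its left, z up, the work surface at z = 0. Lengths are in m, angles in rad, forces in N, time in s.
With the tool pointing down it reaches from about 0.35 to 0.85 m from the base axis. Payload 8.1 kg.
Tool frame: the origin (TCP) lies on the centre line of the jaws, within the pads' length; the fingertips stand 19 mm ahead of it and the grasp point (between the pads) is the TCP (robot.tips_ahead is the distance from the TCP to the fingertips, in m); y points along the fingers, z is the direction in which the jaws open and shut, and the axes are right-handed (so a half turn about y gives the same grasp; the last joint's range is limited). The gripper opens to 93 mm and grips with 3 to 60 N. Pads are 15 mm wide; open, the fingers measure 128 mm over their backs; the gripper's body (75 mm by 188 mm) begins 65 mm behind the grasp point.
Start: joints at [1.024, 0.13, 1.488, -0, 1.523, -0.085], TCP at [0.267, 0.537, 0.238] pointing down, gripper open.
Joint ranges: [-2.96, 2.96], [-0.89, 2.26], [0.02, 2.5], [-1.34, 4.48], [0, 2.73], [-2.66, 2.66]. Speed limits (rad/s): [2.39, 2.39, 2.79, 3.14, 3.14, 3.14].

INTERFACE

Orientations are given as a rotation vector (axis times angle).
In Python, from plant import robot, imaging, models gives the robot as it stands.
- The arm moves only by the tool carry_out, never from a script. Its argument "motion" is one flat list of numbers, 7 for each row, row after row: the shift along the tool's x, y, z in m, then the turn, a rotation vector about the tool's x, y, z in degrees, then the opening, from -1 (shut) to 1 (fully open). A call has exactly 5 rows; each row shifts and turns the pose as measured when the row begins, along the tool's axes as they then stand; what a row does not reach is not made up. A row lasts 1/10 s, in which the tool goes at most 50 mm and 8.59 degrees, less where a joint would pass 70% of its speed; a pose out of reach is approached as far as the arm can. A call is refused whole if a number of a shift passes 0.05 or a number of a turn 8.59, either way. A call with a gripper value outside its range is refused whole. The fingers move at their own pace and stop on an object; "squeeze" is the grip in N (left out, the last holds). Time passes only in rows, so rows that do not move let the fingers close, or fill a call up. It gives the time, the measured TCP pose, the force and the opening at its end, in the units of the state.
- robot.read_state(): the state, without advancing time (a new reading comes with each control period).
- imaging.read_camera(name): name is "scene" or "top" or "wrist"; returns the picture (384x512x3 uint8, blue, green, red); there is no depth.
- imaging.camera_model(name): a dict with "K" (3x3 intrinsics, pixels), "k1" (the pictures are not rectified: a ray, as slopes to the right and down, at radius r is drawn at 1 + k1 r^2 times it, then the intrinsics apply), "position" and "orientation" of the camera in the world. Camera axes: x right, y down, z forward; pixel columns grow to the right and rows downward; lengths in m; the calibration is good to about 2 mm. A picture is of the moment at which its call begins: read the wrist's pose just before it. camera_model takes no time and is no camera call; for the wrist camera it gives the pose at the moment of the call.
- robot.close_job(): hands the job in, once; it reports no verdict.
Trained networks look in the newest picture that a camera, given by its name, has taken for a name from the list of things; names that differ only in an ending like _2 or _b are one class to them, and where a whole thing is asked for, a point or a joint stands for the part that bears it (a point fixed in the world has none). Each returns a list of dicts, best first, with "confidence" (0 to 1); they miss things now and then, are a little off and sometimes report something else, mostly with a low value. They report only what shows in the picture. A call takes as long as a camera call.
- models.outline_of(camera, thing): "pixels" (384x512 bool, what is visible of it) and "pixel" ([column, row] in pixels, amid what is visible of it).
The state is a dict: "t": time; "q": joint angles; "dq": joint speeds; "joint_torque": joint torques, N m; "tool_pos": TCP position; "orientation": TCP orientation; "force": force on the tool from outside, world axes, zero at the start; "wrist_torque": the same for the moment, N m; "opening": finger opening in m.
Only numpy, scipy, OpenCV 4.12 (cv2) and the standard library are available. Lean on these libraries where they do the work, as an engineer would, in place of code of your own. Each camera call takes 0.05 s, during which the arm holds its last target.

## Working session

There is one attempt and no reset: what is moved stays moved. The work goes in short steps, Python scripts to look and compute and a tool call to move; the robot and the scene stay as the last step left them, time stands still between calls to the robot, and variables do not carry over. Pictures are saved under pics/ and viewed, and the job is handed in when it is done.

Besides the shell and the picture viewer there is one more tool, called after "Call:" as name(argument=value, ...) on one line, values as JSON. carry_out: Moves the arm, as the interface text tells. Its arguments: {"type":"object","properties":{"motion":{"type":"array","items":{"type":"number"}},"squeeze":{"type":"number"}},"required":["motion"]}

```bash
ls; mkdir -p pics
python3 - <<'E'
from plant import robot, imaging, models
import cv2
s=robot.read_state(); print(s)
for n in("scene","top","wrist"):
    m=imaging.camera_model(n); print(n,m)
    cv2.imwrite(f"pics/{n}0.png",imaging.read_camera(n))
E
```

```text
pics
{'t': 0.0, 'q': array([ 1.02357903e+00,  1.31162094e-01,  1.48926605e+00, -1.63614860e-05,
        1.52294830e+00, -8.53782466e-02]), 'dq': array([-9.29247306e-05, -2.27614058e-03,  1.20101643e-03, -7.50276301e-04,
        1.32387985e-03, -4.75396613e-04]), 'joint_torque': array([ 5.34104147e-04, -5.59823835e+01, -4.91780233e+01,  7.68940640e-02,
        3.52299807e-02, -1.65469464e-04]), 'tool_pos': array([0.26706241, 0.5367135 , 0.2365941 ]), 'orientation': array([-1.54199678,  0.36265404, -0.36180049]), 'force': array([ 0.24289213, -0.19897893,  0.69466388]), 'wrist_torque': array([0.02265613, 0.02172204, 0.00520763]), 'opening': 0.09287810646223514}
scene {'K': array([[440.53191597,   0.        , 259.16373119],
       [  0.        , 440.53191597, 191.62504452],
       [  0.        ,   0.        ,   1.        ]]), 'k1': -0.021829853726605588, 'position': array([1.34090892, 0.45894766, 1.16969793]), 'orientation': array([-1.27327839, -2.36290389,  0.84254124])}
top {'K': array([[364.94786647,   0.        , 252.98173963],
       [  0.        , 364.94786647, 190.52988715],
       [  0.        ,   0.        ,   1.        ]]), 'k1': -0.08512537784303247, 'position': array([ 0.42321844, -0.01822789,  1.41943722]), 'orientation': array([-2.16936849,  2.15050126, -0.16119162])}
wrist {'K': array([[275.28725587,   0.        , 255.01908437],
       [  0.        , 275.28725587, 191.60925085],
       [  0.        ,   0.        ,   1.        ]]), 'k1': 0.022252798673324546, 'position': array([0.20056756, 0.5706987 , 0.38313783]), 'orientation': array([2.46701169, 1.52736144, 0.20749683])}
```

View pics/scene0.png

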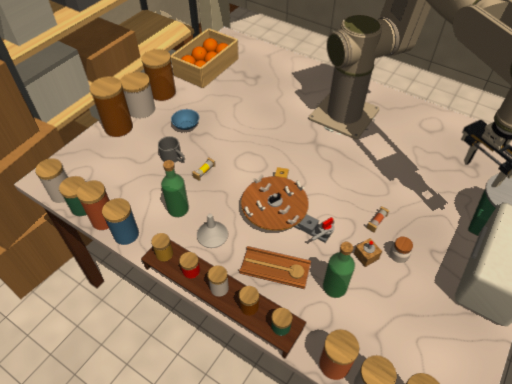

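View pics/top0.png

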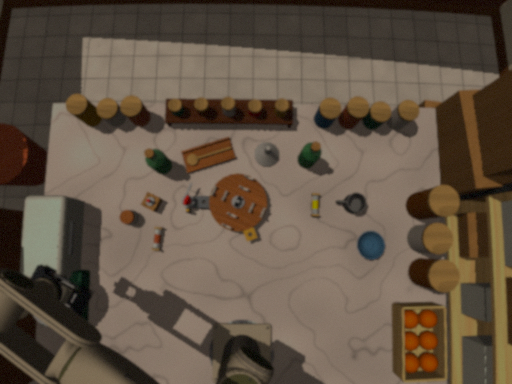

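View pics/wrist0.png

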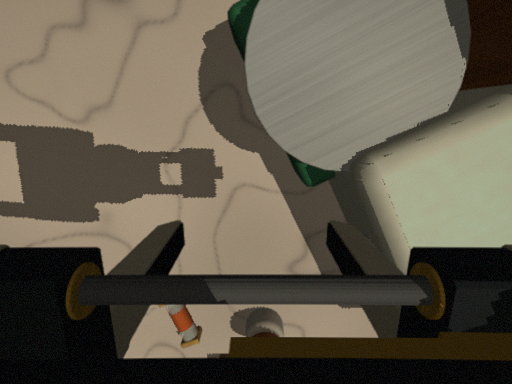

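```bash
cat > h.py <<'E'
from plant import robot, imaging, models
import cv2, numpy as np
from scipy.spatial.transform import Rotation as Rn
def undist(cm,px):
    K=cm["K"];u=np.array([(px[0]-K[0,2])/K[0,0],(px[1]-K[1,2])/K[1,1]])
    s=u.copy()
    for _ in range(20): s=u/(1+cm["k1"]*(s@s))
    return s
def ray(cm,px):
    s=undist(cm,px); R=Rn.from_rotvec(cm["orientation"]).as_matrix()
    return np.array(cm["position"]),R@np.array([s[0],s[1],1.])
def plane(cm,px,z):
    p,d=ray(cm,px); return p+d*(z-p[2])/d[2]
def proj(cm,P):
    R=Rn.from_rotvec(cm["orientation"]).as_matrix()
    c=R.T@(np.array(P)-cm["position"]); s=c[:2]/c[2]; s=s*(1+cm["k1"]*(s@s))
    K=cm["K"]; return np.array([s[0]*K[0,0]+K[0,2],s[1]*K[1,1]+K[1,2]])
def shot(n,fn=None):
    cm=imaging.camera_model(n); im=imaging.read_camera(n)
    if fn: cv2.imwrite("pics/"+fn,im)
    return cm,im
def find(cam,thing,minc=0.3):
    r=models.outline_of(cam,thing)
    return r
def toolR(): 
    s=robot.read_state(); return s,Rn.from_rotvec(s["orientation"])
def cmd(target,Rt=None):
    "shift in tool axes & turn deg to reach target"
    s,R=toolR()
    d=R.inv().apply(np.array(target)-s["tool_pos"])
    t=(R.inv()*Rt).as_rotvec(degrees=True) if Rt is not None else np.zeros(3)
    return d,t
def down(a):
    "tool pointing down, jaw axis (tool z) at yaw a in world; y=-Z ; x=y cross z"
    z=np.array([np.cos(a),np.sin(a),0]);y=np.array([0,0,-1.]);x=np.cross(y,z)
    return Rn.from_matrix(np.stack([x,y,z],1))
E
python3 - <<'E'
from h import *
np.set_printoptions(precision=4,suppress=True)
s,R=toolR(); print(R.as_matrix())
cm=imaging.camera_model("wrist"); print("wrist cam in tool",R.inv().apply(cm["position"]-s["tool_pos"])); print((R.inv()*Rn.from_rotvec(cm["orientation"])).as_matrix())
H=dict(turntable=.044,hub_grip=.06,lug_hole=.044,bracket_hole=.03,pin=.02,pin_stand=.046,keeper=.08,tube0=.015,tube1=.015,tube2=.015,tube3=.015,bottle0=.1,bottle1=.1,funnel=.05,measuring_cup=.03,spoon_rest=.02,salt_jar=.03,bowl=.02)
for c in("top","scene"):
    cm,im=shot(c)
    vis=im.copy()
    for k,z in H.items():
        for r in find(c,k)[:2]:
            if r["confidence"]<.2: continue
            print(c,k,round(r["confidence"],2),np.round(r["pixel"],1),r["pixels"].sum(),plane(cm,r["pixel"],z))
print(robot.read_state()["t"])
E
```

```text
[[ 0.8953 -0.0007  0.4456]
 [-0.4456 -0.0012  0.8953]
 [-0.0001 -1.     -0.0014]]
wrist cam in tool [-0.0747 -0.1464  0.0005]
[[ 0.0005  0.963   0.2695]
 [ 0.0001 -0.2695  0.963 ]
 [ 1.     -0.0005 -0.0002]]
top turntable 0.98 [239.1 201.9] 2634 [0.5634 0.0126 0.044 ]
top turntable 0.7 [205.4 155.9] 1175 [0.7402 0.1448 0.044 ]
top hub_grip 0.84 [239.6 204.6] 2699 [0.5517 0.0103 0.06  ]
top hub_grip 0.61 [356.2 200. ] 414 [ 0.5729 -0.4308  0.06  ]
top lug_hole 0.8 [238.  206.1] 2682 [0.5474 0.0166 0.044 ]
top lug_hole 0.21 [306.3 156.8] 452 [ 0.7411 -0.2449  0.044 ]
top bracket_hole 0.85 [234.1 201.5] 3134 [0.5662 0.0321 0.03  ]
top pin 0.54 [146.5 201. ] 61 [0.5657 0.3713 0.02  ]
top pin_stand 0.64 [155.2 199.9] 157 [0.5676 0.3309 0.046 ]
top keeper 0.59 [186.3 199. ] 141 [0.5686 0.2069 0.08  ]
top keeper 0.56 [235.5 204.8] 2715 [0.5489 0.025  0.08  ]
top tube0 0.54 [318. 204.] 181 [ 0.5609 -0.2931  0.015 ]
top tube0 0.52 [157.5 240.7] 155 [0.4141 0.3237 0.015 ]
top tube1 0.54 [318. 204.] 181 [ 0.5609 -0.2931  0.015 ]
top tube1 0.52 [157.5 240.7] 155 [0.4141 0.3237 0.015 ]
top tube2 
[... 1673 characters left out ...]
4  0.015 ]
scene tube3 0.57 [377.9 221.1] 232 [0.4323 0.3321 0.015 ]
scene bottle0 0.67 [174.2 189.9] 1024 [ 0.7421 -0.2444  0.1   ]
scene bottle0 0.64 [339.2 270.5] 1254 [0.7134 0.3199 0.1   ]
scene bottle1 0.67 [174.2 189.9] 1024 [ 0.7421 -0.2444  0.1   ]
scene bottle1 0.64 [339.2 270.5] 1254 [0.7134 0.3199 0.1   ]
scene funnel 0.72 [168.6 148.8] 464 [ 0.5784 -0.4182  0.05  ]
scene funnel 0.67 [214.1 232.8] 721 [ 0.7778 -0.0651  0.05  ]
scene measuring_cup 0.6 [169.  147.5] 520 [ 0.5589 -0.437   0.03  ]
scene spoon_rest 0.61 [276.9 266.6] 1878 [0.7566 0.1488 0.02  ]
scene salt_jar 0.68 [404.8 251.5] 469 [0.5042 0.448  0.03  ]
scene bowl 0.93 [188.2 118.7] 438 [ 0.3888 -0.4868  0.02  ]
2.05
```

Run:
```python
import cv2
im=cv2.imread("pics/top0.png")[130:260,110:340]
cv2.imwrite("pics/topc.png",cv2.resize(im,None,fx=3.4,fy=3.4,interpolation=cv2.INTER_CUBIC))
im=cv2.imread("pics/scene0.png")[150:290,180:420]
cv2.imwrite("pics/scenec.png",cv2.resize(im,None,fx=3.3,fy=3.3,interpolation=cv2.INTER_CUBIC))
```

```text
(no output)
```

View pics/topc.png

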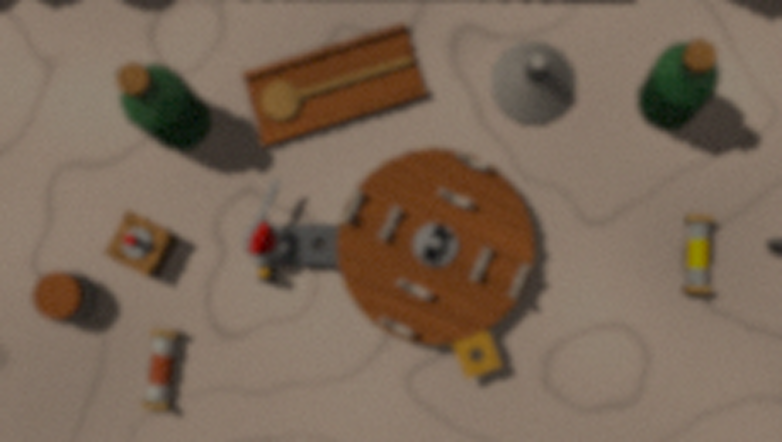

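View pics/scenec.png

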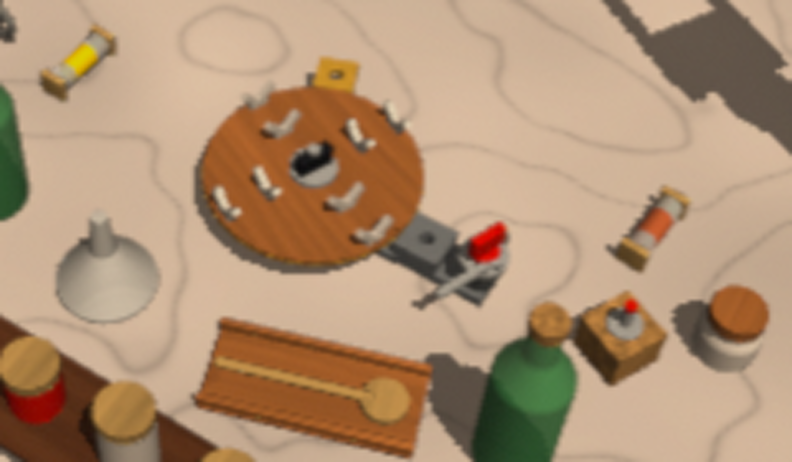

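Run:
```python
from h import *
np.set_printoptions(precision=4,suppress=True)
F=dict(hubdisc=((436,246),(313,166),.046),lug=((477,355),(336,74),.044),brh=((318,243),(428,239),.03),pin=((130,241),(631,306),.078),knob=((262,240),(489,243),.085),ty=((698,254),(79,62),.02),tr=((160,369),(654,222),.02),keytip=((275,185),(420,302),.055),ty1=((697,218),(106,40),.02),ty2=((699,290),(55,85),.02),tr1=((165,334),(675,200),.02),tr2=((155,406),(634,250),.02))
ct=imaging.camera_model("top");cs=imaging.camera_model("scene")
for k,(a,b,z) in F.items():
    pa=np.array(a)/3.4+[110,130]-.35; pb=np.array(b)/3.3+[180,150]-.35
    o1,d1=ray(ct,pa);o2,d2=ray(cs,pb);d1/=np.linalg.norm(d1);d2/=np.linalg.norm(d2)
    t=np.linalg.lstsq(np.stack([d1,-d2],1),o2-o1,rcond=None)[0]
    print(k,"top",plane(ct,pa,z),"scene",plane(cs,pb,z),"tri",(o1+t[0]*d1+o2+t[1]*d2)/2,np.linalg.norm(o1+t[0]*d1-o2-t[1]*d2))
```

```text
hubdisc top [0.5628 0.0172 0.046 ] scene [0.5644 0.0195 0.046 ] tri [0.5628 0.0178 0.0433] 0.001288160672789541
lug top [ 0.4427 -0.0294  0.044 ] scene [ 0.446 -0.026  0.044] tri [ 0.4424 -0.0288  0.0391] 0.0014932684599089252
brh top [0.5665 0.1504 0.03  ] scene [0.5682 0.1529 0.03  ] tri [0.5665 0.1514 0.0269] 0.0015144262083660069
pin top [0.5616 0.35   0.078 ] scene [0.5649 0.3528 0.078 ] tri [0.5619 0.3519 0.0732] 0.0011533795001880042
knob top [0.5635 0.2044 0.085 ] scene [0.5786 0.2165 0.085 ] tri [0.5648 0.2099 0.0638] 0.004242280257747905
ty top [ 0.559  -0.2802  0.02  ] scene [ 0.5643 -0.2746  0.02  ] tri [ 0.5592 -0.2808  0.0119] 0.0021201534766819487
tr top [0.4236 0.3259 0.02  ] scene [0.4209 0.3258 0.02  ] tri [0.4234 0.3257 0.0228] 0.0009601878865796612
keytip top [0.6283 0.1969 0.055 ] scene [0.6508 0.1878 0.055 ] tri [0.6351 0.1915 0.0371] 0.01839319112126441
ty1 top [ 0.6003 -0.2797  0.02  ] scene [ 0.5226 -0.2701  0.02  ] tri [ 0.5805 -0.2464  0.092 ] 0.04395312769318931
ty2 top [ 0.518  -0.2808  0.02  ] scene [ 0.6044 -0.2755  0.02  ] tri [ 0.5355 -0.3163 -0.0745] 0.04114630697752411
tr1 top [0.4628 0.3217 0.02  ] scene [0.3841 0.3323 0.02  ] tri [0.4537 0.323  0.0909] 0.038821071411396506
tr2 top [0.3824 0.3301 0.02  ] scene [0.4628 0.3231 0.02  ] tri [ 0.3891  0.331  -0.0601] 0.04105142503607386
```

Call:
carry_out(motion=[0.033, 0.001, -0.022, 0, 0, 0, 1, 0.033, 0.001, -0.022, 0, 0, 0, 1, 0.033, 0.001, -0.022, 0, 0, 0, 1, 0.033, 0.001, -0.022, 0, 0, 0, 1, 0.033, 0.001, -0.022, 0, 0, 0, 1], squeeze=20)

```text
t: 2.55
tool_pos: [0.3663, 0.3639, 0.232]
orientation: [-1.54, 0.356, -0.355]
force: [-0.0, 0.4, 0.5]
opening: 0.093
```

Call:
carry_out(motion=[0.035, 0.001, -0.024, 0, 0, 0, 0, 0.035, 0.001, -0.024, 0, 0, 0, 0, 0.035, 0.001, -0.024, 0, 0, 0, 0, 0.035, 0.001, -0.024, 0, 0, 0, 0, 0.035, 0.001, -0.024, 0, 0, 0, 0])

```text
t: 3.05
tool_pos: [0.4741, 0.172, 0.2277]
orientation: [-1.538, 0.352, -0.356]
force: [0.5, 0.5, 0.3]
opening: 0.0578
```

Call:
carry_out(motion=[0.032, 0.001, -0.021, 0, 0, 0, -0.2, 0.032, 0.001, -0.021, 0, 0, 0, -0.2, 0.032, 0.001, -0.021, 0, 0, 0, -0.2, 0.032, 0.001, -0.021, 0, 0, 0, -0.2, 0.02, 0.001, -0.014, 0, 0, 0, -0.2])

```text
t: 3.55
tool_pos: [0.5682, 0.0096, 0.2235]
orientation: [-1.537, 0.352, -0.36]
force: [-0.2, 0.3, -0.8]
opening: 0.0372
```

Call:
carry_out(motion=[0, 0, 0, 0, 0, 0, -0.2, 0, 0, 0, 0, 0, 0, -0.2, 0, 0, 0, 0, 0, 0, -0.2, 0, 0, 0, 0, 0, 0, -0.2, 0, 0, 0, 0, 0, 0, -0.2])

```text
t: 4.05
tool_pos: [0.5682, 0.0089, 0.2231]
orientation: [-1.537, 0.355, -0.362]
force: [-0.4, 0.1, -0.4]
opening: 0.0369
```

Run:
```python
from h import *
np.set_printoptions(precision=4,suppress=True)
s,R=toolR();print(s['tool_pos'],R.as_matrix(),s['opening'])
cm,im=shot("wrist","w1.png")
import pickle;pickle.dump(cm,open("w1.pkl","wb"))
```

```text
[0.5682 0.0089 0.2231] [[ 0.8974  0.0053  0.4411]
 [-0.4411  0.0032  0.8974]
 [ 0.0034 -1.      0.0052]] 0.03694931916676953
```

View pics/w1.png

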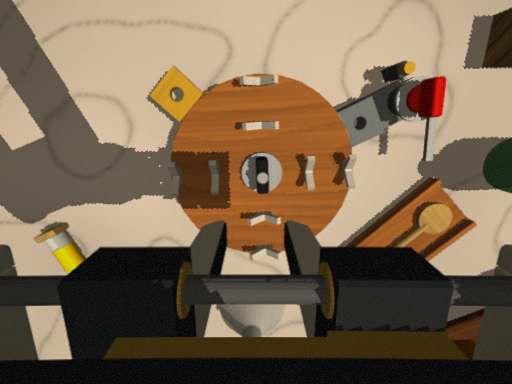

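Run:
```python
from h import *
import pickle
np.set_printoptions(precision=4,suppress=True)
cm=pickle.load(open("w1.pkl","rb")); im=cv2.imread("pics/w1.png")
hub=np.array([.563,.018,.044])
# brown mask, fit circle on plane z=.044
hsv=cv2.cvtColor(im,cv2.COLOR_BGR2HSV)
m=((hsv[...,0]>6)&(hsv[...,0]<14)&(hsv[...,1]>140)).astype(np.uint8); m[250:]=0; m[:,355:]=0
n,l,st,c=cv2.connectedComponentsWithStats(m); i=1+np.argmax(st[1:,4]); m=(l==i).astype(np.uint8)
cs,_=cv2.findContours(m,cv2.RETR_EXTERNAL,cv2.CHAIN_APPROX_NONE); k=max(cs,key=len)[:,0]
P=np.array([plane(cm,p+0.0,.044)[:2] for p in k])
from scipy.optimize import least_squares
f=lambda q: np.hypot(P[:,0]-q[0],P[:,1]-q[1])-.11
r=least_squares(f,[.563,.018],loss="soft_l1",f_scale=.001); print("centre",r.x,np.median(abs(r.fun)),len(P))
print("lug",plane(cm,(177.5,94.5),.044),"brh",plane(cm,(360.5,123.5),.03))
for z in(.072,): print("bar ends",plane(cm,(262,157),z),plane(cm,(262,192),z))
def crop(x,y,w,h,f,fn): cv2.imwrite(fn,cv2.resize(im[y:y+h,x:x+w],None,fx=f,fy=f,interpolation=cv2.INTER_CUBIC))
crop(140,60,320,140,2.5,"pics/w1c.png")
for t in("lug_hole","bracket_hole","hub_grip","keeper"):
    for q in models.outline_of("wrist",t)[:2]: print(t,q["confidence"],q["pixel"])
```

```text
centre [0.599  0.0724] 0.017869857592807667 2617
lug [ 0.4454 -0.025   0.044 ] brh [0.5676 0.1513 0.03  ]
bar ends [0.5453 0.03   0.072 ] [0.5808 0.0129 0.072 ]
lug_hole 0.59 [258.7, 154.0]
bracket_hole 0.95 [269.4, 146.9]
bracket_hole 0.7 [498.1, 44.3]
hub_grip 0.78 [256.4, 158.1]
keeper 0.8 [428.3, 101.1]
```

View pics/w1c.png

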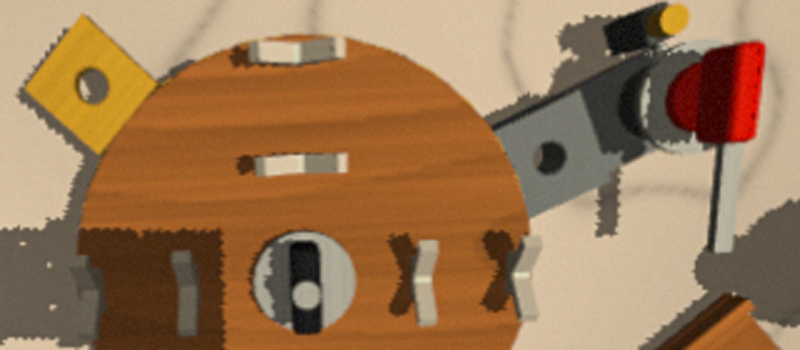

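Run:
```python
from h import *
import pickle
from scipy.optimize import least_squares
np.set_printoptions(precision=4,suppress=True)
cm=pickle.load(open("w1.pkl","rb"))
C=[(78,235),(81,215),(92,180),(110,145),(160,85),(200,58),(245,42),(370,42),(420,62),(470,105),(495,145),(515,180),(527,225)]
P=np.array([plane(cm,(x/2.5+140-.3,y/2.5+60-.3),.044)[:2] for x,y in C])
r=least_squares(lambda q:np.hypot(P[:,0]-q[0],P[:,1]-q[1])-.11,[.563,.018]);print(r.x,r.fun)
r=least_squares(lambda q:np.hypot(P[:,0]-q[0],P[:,1]-q[1])-q[2],[.563,.018,.11]);print(r.x)
l=plane(cm,(177,93.8),.044);b=plane(cm,(359.5,122.6),.03)
for c in ([.5632,.019],r.x[:2]):
  print(l,b,[ (np.hypot(*(v[:2]-c)),np.degrees(np.arctan2(v[1]-c[1],v[0]-c[0]))) for v in(l,b)])
```

```text
[0.5661 0.0196] [-0.0012 -0.001  -0.001  -0.001   0.0003  0.0008  0.0005  0.0011  0.0014
 -0.     -0.0021 -0.0012 -0.0014]
[0.563  0.0209 0.1075]
[ 0.4445 -0.0252  0.044 ] [0.5661 0.1506 0.03  ] [(np.float64(0.12662333955173186), np.float64(-159.59081717380104)), (np.float64(0.13159348675470336), np.float64(88.72997853463228))]
[ 0.4445 -0.0252  0.044 ] [0.5661 0.1506 0.03  ] [(np.float64(0.1271347769126921), np.float64(-158.77418001971944)), (np.float64(0.12972566757824985), np.float64(88.63894828310168))]
```

Call:
carry_out(motion=[-0.004, 0.02, 0.004, 0, 0, 0, -0.2, -0.004, 0.03, 0.004, 0, 0, 0, -0.2, -0.001, 0.035, 0, 0, 0, 0, -0.2, 0, 0.035, 0, 0, 0, 0, -0.2, 0, 0.02, 0, 0, 0, 0, -0.2])

```text
t: 4.8
tool_pos: [0.5692, 0.0205, 0.0849]
orientation: [-1.535, 0.345, -0.371]
force: [0.6, -0.1, -0.6]
opening: 0.0369
```

Run:
```python
from h import *
np.set_printoptions(precision=4,suppress=True)
s,R=toolR();print(s['tool_pos'],s['force'],s['opening'])
print(cmd([.564,.020,.067],down(np.radians(63.9))))
shot("wrist","w2.png")
```

```text
[0.5692 0.0205 0.0849] [ 0.6249 -0.1173 -0.6335] 0.036853938181876364
(array([-0.0047,  0.0178, -0.0029]), array([-0.56  , -0.0861,  0.8439]))
```

View pics/w2.png

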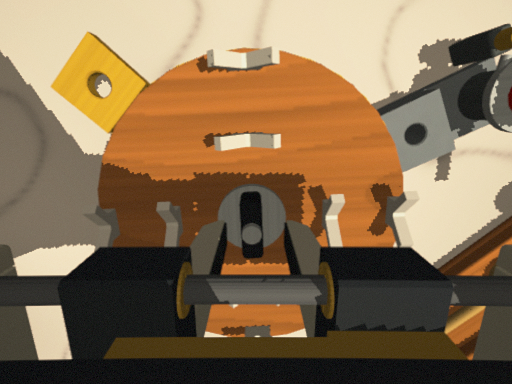

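Call:
carry_out(motion=[-0.0025, 0.009, -0.0015, -0.3, 0, 0.4, -0.2, -0.002, 0.008, -0.001, -0.3, 0, 0.4, -0.2, 0, 0, 0, 0, 0, 0, -0.2, 0, 0, 0, 0, 0, 0, -1, 0, 0, 0, 0, 0, 0, -1], squeeze=15)

```text
t: 5.35
tool_pos: [0.5636, 0.0202, 0.0664]
orientation: [-1.543, 0.36, -0.357]
force: [0.0, -0.3, -0.9]
opening: 0.0258
```

Call:
carry_out(motion=[0, 0, 0, 0, 0, 0, -1, 0, 0, 0, 0, 0, 0, -1, 0, 0, 0, 0, 0, 0, -1, 0, 0, 0, 0, 0, 0, -1, 0, 0, 0, 0, 0, 0, -1])

```text
t: 5.85
tool_pos: [0.5645, 0.0203, 0.0677]
orientation: [-1.542, 0.358, -0.359]
force: [0.2, 0.4, -1.7]
opening: 0.0141
```

Run:
```python
from h import *
np.set_printoptions(precision=4,suppress=True)
s,R=toolR();print(s['tool_pos'],s['force'],s['wrist_torque'],s['opening'],R.as_matrix())
shot("wrist","w3.png")
```

```text
[0.5645 0.0203 0.0677] [ 0.1656  0.3736 -1.6555] [ 0.0901 -0.0429 -0.0464] 0.014094518515201234 [[ 0.8974 -0.0001  0.4413]
 [-0.4413 -0.0011  0.8974]
 [ 0.0004 -1.     -0.001 ]]
```

View pics/w3.png

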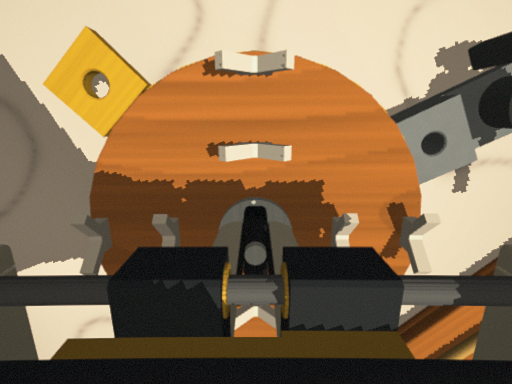

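Call:
carry_out(motion=[0, 0, 0, 0, 4, 0, -1, 0, 0, 0, 0, 8, 0, -1, 0, 0, 0, 0, 8, 0, -1, 0, 0, 0, 0, 8, 0, -1, 0, 0, 0, 0, 8, 0, -1])

```text
t: 6.4
tool_pos: [0.5647, 0.0205, 0.0677]
orientation: [-1.395, 0.86, -0.861]
force: [1.5, 0.6, -2.3]
opening: 0.0139
```

Run:
```python
from h import *
np.set_printoptions(precision=4,suppress=True)
s,R=toolR();print(s['tool_pos'],s['force'],s['wrist_torque'],s['opening'],R.as_matrix(), np.degrees(np.arctan2(R.as_matrix()[1,2],R.as_matrix()[0,2])))
```

```text
[0.5647 0.0205 0.0677] [ 1.5237  0.567  -2.3177] [ 0.0255 -0.0876  0.0272] 0.013886693370715924 [[ 0.4486  0.0001  0.8937]
 [-0.8937 -0.0009  0.4486]
 [ 0.0008 -1.     -0.0003]] 26.653828439247512
```

Call:
carry_out(motion=[0, 0, 0, 0, 8, 0, -1, 0, 0, 0, 0, 8, 0, -1, 0, 0, 0, 0, 8, 0, -1, 0, 0, 0, 0, 8, 0, -1, 0, 0, 0, 0, 8, 0, -1])

```text
t: 6.9
tool_pos: [0.565, 0.0205, 0.0677]
orientation: [-1.073, 1.399, -1.401]
force: [0.6, 0.2, -2.1]
opening: 0.0141
```

Call:
carry_out(motion=[0, 0, 0, 0, 8, 0, -1, 0, 0, 0, 0, 8, 0, -1, 0, 0, 0, 0, 8, 0, -1, 0, 0, 0, 0, 4, 0, -1, 0, 0, 0, 0, 0, 0, -1])

```text
t: 7.4
tool_pos: [0.5651, 0.0205, 0.0677]
orientation: [-0.735, 1.753, -1.755]
force: [0.4, 0.3, -2.7]
opening: 0.0137
```

Run:
```python
from h import *
np.set_printoptions(precision=4,suppress=True)
s,R=toolR();print(s['tool_pos'],s['force'],s['wrist_torque'],s['opening'],R.as_matrix(), np.degrees(np.arctan2(R.as_matrix()[1,2],R.as_matrix()[0,2])))
cm,im=shot("wrist","w4.png")
cv2.imwrite("pics/w4b.png",cv2.resize(im[:290],None,fx=1.56,fy=1.56,interpolation=cv2.INTER_CUBIC))
```

```text
[0.5651 0.0205 0.0677] [ 0.4049  0.2945 -2.7239] [0.0919 0.0685 0.1687] 0.013711834810675994 [[-0.7006  0.0009  0.7135]
 [-0.7135 -0.0009 -0.7006]
 [ 0.     -1.      0.0013]] -44.47654157898575
```

View pics/w4b.png

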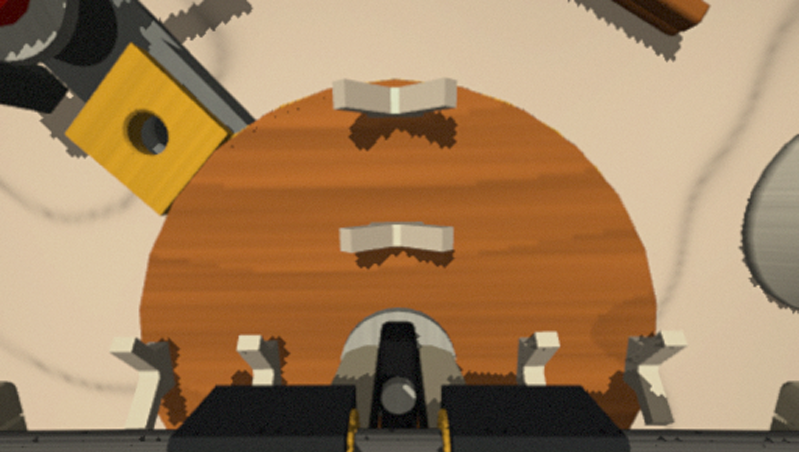

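Call:
carry_out(motion=[0, 0, 0, 0, 3.7, 0, -1, 0, 0, 0, 0, 0, 0, -1, 0, 0, 0, 0, 0, 0, -1, 0, 0, 0, 0, 0, 0, -1, 0, 0, 0, 0, 0, 0, -1])

```text
t: 7.95
tool_pos: [0.5652, 0.0204, 0.0677]
orientation: [-0.696, 1.787, -1.789]
force: [0.8, 0.2, -0.8]
opening: 0.0138
```

Run:
```python
from h import *
np.set_printoptions(precision=4,suppress=True)
s,R=toolR();print(s['tool_pos'],s['force'],s['wrist_torque'],s['opening'], np.degrees(np.arctan2(R.as_matrix()[1,2],R.as_matrix()[0,2])))
cm,im=shot("wrist","w5.png")
# project: predicted bracket square at z .03, centre
c=np.array([.5651,.0205])
print("lug hole px", [plane(cm,p,.044)[:2] for p in[(94,84)]])
cv2.imwrite("pics/w5b.png",cv2.resize(im[:150,0:200],None,fx=4,fy=4,interpolation=cv2.INTER_CUBIC))
import pickle;pickle.dump(cm,open("w5.pkl","wb"))
```

```text
[0.5652 0.0204 0.0677] [ 0.8179  0.1814 -0.8226] [0.1195 0.1148 0.0356] 0.013844110258237561 -47.447451442792726
lug hole px [array([0.5703, 0.1504])]
```

View pics/w5b.png

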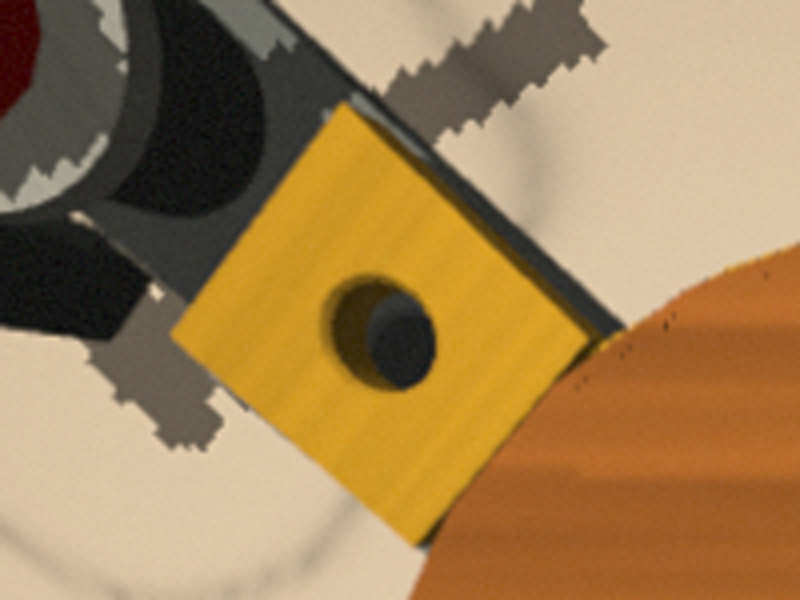

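Run:
```python
from h import *
import pickle
np.set_printoptions(precision=4,suppress=True)
cm=pickle.load(open("w5.pkl","rb"));im=cv2.imread("pics/w5.png")
P=plane(cm,(95.5,83),.044);print(P)
big=cv2.resize(im[:150,0:200],None,fx=4,fy=4,interpolation=cv2.INTER_CUBIC)
def ell(c,z,col,r=.0075):
    pts=np.array([proj(cm,[c[0]+r*np.cos(a),c[1]+r*np.sin(a),z]) for a in np.linspace(0,6.28,60)])
    cv2.polylines(big,[np.round((pts+.4)*4).astype(int)],True,col,1)
def sq(c,z,half,yaw,col):
    pts=[]
    for a,b in((1,1),(1,-1),(-1,-1),(-1,1)):
        d=np.array([np.cos(yaw),np.sin(yaw)])*a*half+np.array([-np.sin(yaw),np.cos(yaw)])*b*half
        pts.append(proj(cm,[c[0]+d[0],c[1]+d[1],z]))
    cv2.polylines(big,[np.round((np.array(pts)+.4)*4).astype(int)],True,col,1)
ell(P,.044,(0,255,0));ell(P,.034,(255,255,0));ell(P,.03,(0,0,255))
th=np.arctan2(P[1]-.0204,P[0]-.5652);print(np.degrees(th))
sq(P,.044,.021,th,(0,255,0)); sq(P,.03,.023,th,(0,0,255))
cv2.imwrite("pics/w5d.png",big)
```

```text
[0.5713 0.1501 0.044 ]
87.31526947850892
```

View pics/w5d.png

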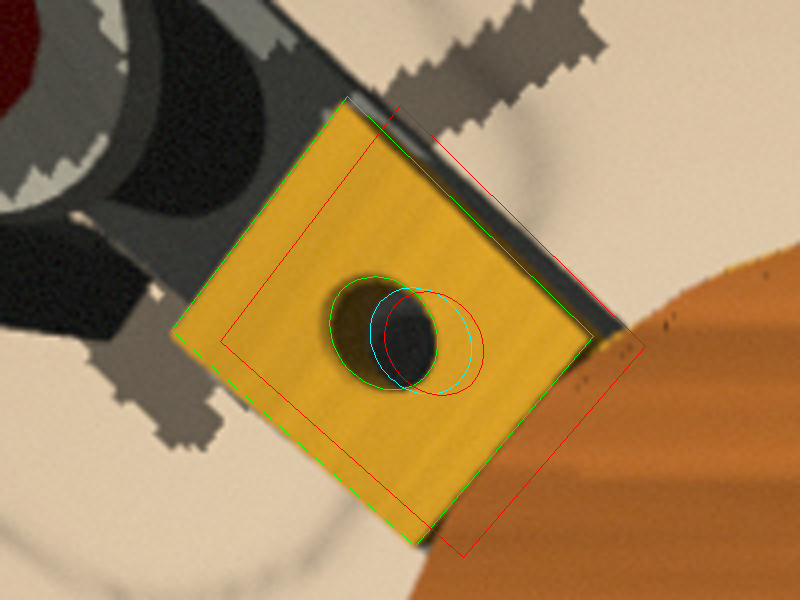

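Call:
carry_out(motion=[0, 0, 0, 0, 0, 0, -0.2, 0, 0, 0, 0, 0, 0, -0.2, 0, -0.015, 0, 0, 0, 0, -0.2, 0, -0.015, 0, 0, 0, 0, -0.2, 0, -0.01, 0, 0, 0, 0, -0.2])

```text
t: 8.5
tool_pos: [0.5647, 0.0203, 0.1104]
orientation: [-0.698, 1.786, -1.788]
force: [0.3, -0.8, 0.6]
opening: 0.0371
```

Call:
carry_out(motion=[-0.003, 0, -0.022, 0, 0, 0, -0.2, -0.004, 0, -0.022, 0, 0, 0, -0.2, -0.004, 0, -0.022, 0, 0, 0, -0.2, -0.004, 0, -0.022, 0, 0, 0, -0.2, 0, 0, 0, 0, 0, 0, -0.2])

```text
t: 9.0
tool_pos: [0.52, 0.0969, 0.1208]
orientation: [-0.682, 1.779, -1.79]
force: [-0.3, -0.3, 1.2]
opening: 0.0371
```

```bash
cat > look.py <<'E'
from h import *
import pickle,sys
np.set_printoptions(precision=4,suppress=True)
n=sys.argv[1]
s,R=toolR();print(s['t'],s['tool_pos'],s['force'],s['opening'], np.degrees(np.arctan2(R.as_matrix()[1,2],R.as_matrix()[0,2])))
cm,im=shot("wrist",n+".png");pickle.dump(cm,open(n+".pkl","wb"))
if len(sys.argv)>2:
    x,y,w,h,f=map(float,sys.argv[2].split(","));x,y,w,h=map(int,(x,y,w,h))
    cv2.imwrite("pics/"+n+"c.png",cv2.resize(im[y:y+h,x:x+w],None,fx=f,fy=f,interpolation=cv2.INTER_CUBIC))
E
python3 look.py w6 195,60,120,100,6
```

```text
9.0 [0.52   0.0969 0.1208] [-0.3134 -0.2915  1.2072] 0.03711702574891601 -47.49642401250042
```

View pics/w6c.png

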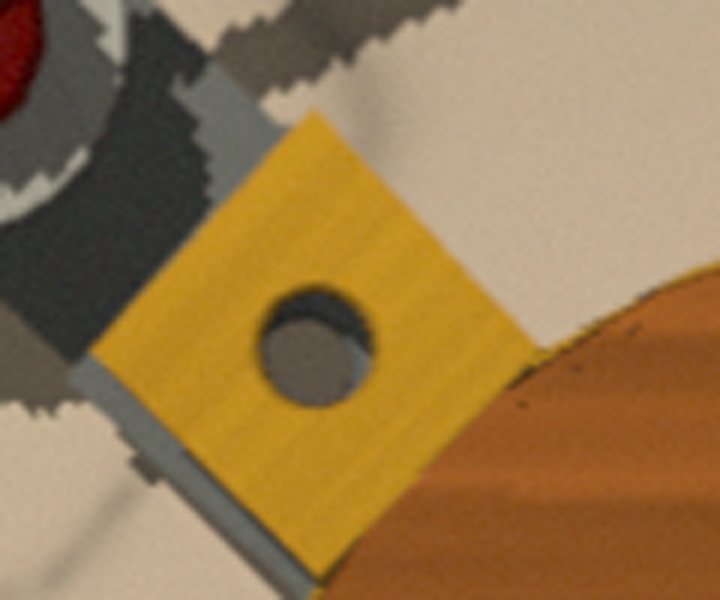

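View pics/w6.png

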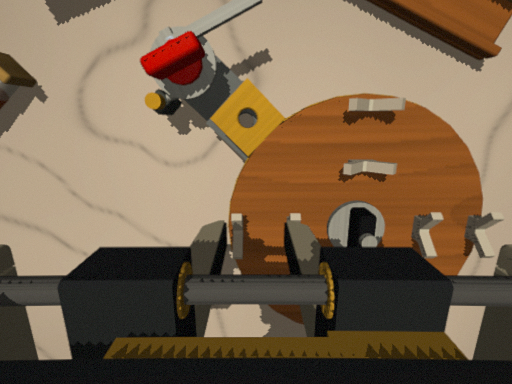

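Run:
```python
from h import *
import pickle
np.set_printoptions(precision=4,suppress=True)
cm=pickle.load(open("w6.pkl","rb"))
f=lambda x,y,z:plane(cm,(x/6+195-.4,y/6+60-.4),z)[:2]
lug=[f(315,110,.044),f(545,350,.044),f(320,575,.044),f(92,352,.044)]
print("lug corners",np.array(lug))
hole=f(317,346,.044);print("hole",hole)
print("bracket left",f(80,385,.03),f(185,492,.03),f(290,598,.03))
print("bracket right",f(212,62,.03),f(250,95,.03),f(285,128,.03))
print("nadir",proj(cm,[*cm["position"][:2],0.0]))
```

```text
lug corners [[0.5919 0.17  ]
 [0.5906 0.1283]
 [0.5489 0.1304]
 [0.5504 0.1718]]
hole [0.5708 0.1507]
bracket left [0.5445 0.1717] [0.5432 0.1513] [0.542  0.1303]
bracket right [0.5882 0.1854] [0.5886 0.179 ] [0.5887 0.1729]
nadir [251.9284 117.585 ]
```

Call:
carry_out(motion=[0.005, 0, 0.022, 0, 0, 0, -0.2, 0.005, 0, 0.022, 0, 0, 0, -0.2, 0.005, 0, 0.022, 0, 0, 0, -0.2, 0.003, 0, 0.019, 0, 0, 0, -0.2, 0, 0.01, 0, 0, 0, 0, -0.2])

```text
t: 9.55
tool_pos: [0.5718, 0.0153, 0.1183]
orientation: [-0.673, 1.768, -1.792]
force: [-0.7, -0.4, 0.6]
opening: 0.0373
```

Run:
```python
from h import *
np.set_printoptions(precision=4,suppress=True)
s,R=toolR();print(s['tool_pos'])
print(cmd([.5648,.0204,.067],down(np.radians(-47.45))))
```

```text
[0.5718 0.0153 0.1183]
(array([ 0.0025,  0.051 , -0.0095]), array([-1.1315,  0.0436, -0.9198]))
```

Call:
carry_out(motion=[0.0025, 0.005, -0.0095, -1.1, 0, -0.9, -0.2, 0, 0.023, 0, 0, 0, 0, -0.2, 0, 0.022, 0, 0, 0, 0, -0.2, 0, 0, 0, 0, 0, 0, -1, 0, 0, 0, 0, 0, 0, -1])

```text
t: 10.05
tool_pos: [0.5599, 0.0222, 0.0649]
orientation: [-0.704, 1.795, -1.787]
force: [0.7, -0.1, 0.7]
opening: 0.0258
```

Call:
carry_out(motion=[0, 0, 0, 0, 0, 0, -1, 0, 0, 0, 0, 0, 0, -1, 0, 0, 0, 0, -2.1, 0, -1, 0, 0, 0, 0, 0, 0, -1, 0, 0, 0, 0, 0, 0, -1])

```text
t: 10.55
tool_pos: [0.5629, 0.0183, 0.0655]
orientation: [-0.727, 1.76, -1.771]
force: [6.1, -0.8, -11.0]
opening: 0.0138
```

```bash
python3 look.py w7 0,0,200,150,4
python3 - <<'E'
from h import *
print(robot.read_state()['wrist_torque'])
print(cmd([.5648,.0204,.067],down(np.radians(-45.4))))
E
```

```text
10.55 [0.5629 0.0183 0.0655] [  6.1017  -0.8277 -11.0061] 0.01380723646297969 -45.38204342742535
[-0.19352895 -0.52377145 -0.01573115]
(array([-0.00280493, -0.00148497, -0.00016934]), array([-0.24086879,  0.02237531,  0.29724542]))
```

View pics/w7c.png

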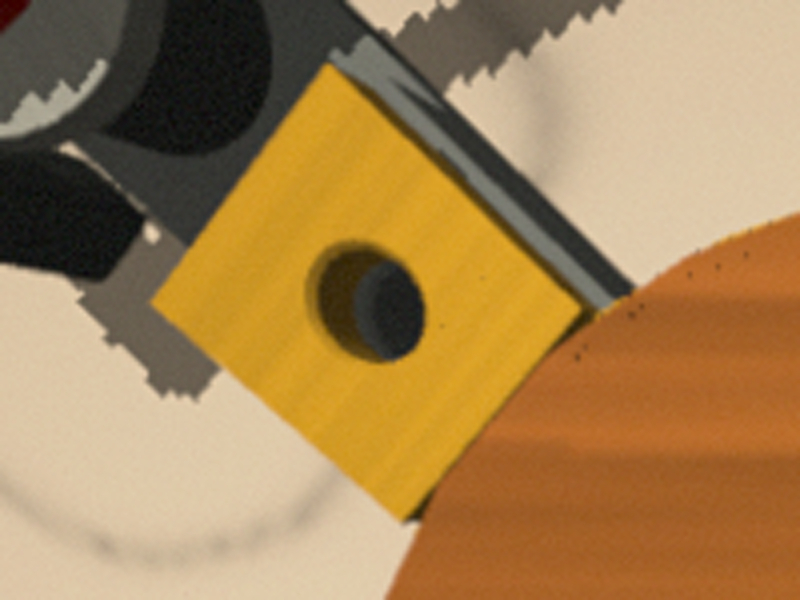

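```bash
cat > ov.py <<'E'
from h import *
import pickle,sys
n=sys.argv[1];x0,y0,f=map(float,sys.argv[2].split(","));hx,hy=map(float,sys.argv[3].split(","))
cm=pickle.load(open(n+".pkl","rb"));big=cv2.imread(f"pics/{n}c.png")
P=plane(cm,(hx/f+x0-.4,hy/f+y0-.4),.044);print(P)
def ell(c,z,col,r=.0075):
    pts=np.array([proj(cm,[c[0]+r*np.cos(a),c[1]+r*np.sin(a),z]) for a in np.linspace(0,6.28,60)])
    cv2.polylines(big,[np.round((pts+.4-[x0,y0])*f).astype(int)],True,col,1)
def sq(c,z,half,yaw,col):
    pts=[]
    for a,b in((1,1),(1,-1),(-1,-1),(-1,1)):
        d=np.array([np.cos(yaw),np.sin(yaw)])*a*half+np.array([-np.sin(yaw),np.cos(yaw)])*b*half
        pts.append(proj(cm,[c[0]+d[0],c[1]+d[1],z]))
    cv2.polylines(big,[np.round((np.array(pts)+.4-[x0,y0])*f).astype(int)],True,col,1)
ell(P,.044,(0,255,0));ell(P,.034,(255,255,0));ell(P,.03,(0,0,255))
th=np.arctan2(P[1]-.0204,P[0]-.5648);print(np.degrees(th))
sq(P,.044,.021,th,(0,255,0)); sq(P,.03,.023,th,(0,0,255))
cv2.imwrite(f"pics/{n}d.png",big)
E
python3 ov.py w7 0,0,4 365,302
```

```text
[0.56680625 0.15079196 0.044     ]
89.11849927894592
```

View pics/w7d.png

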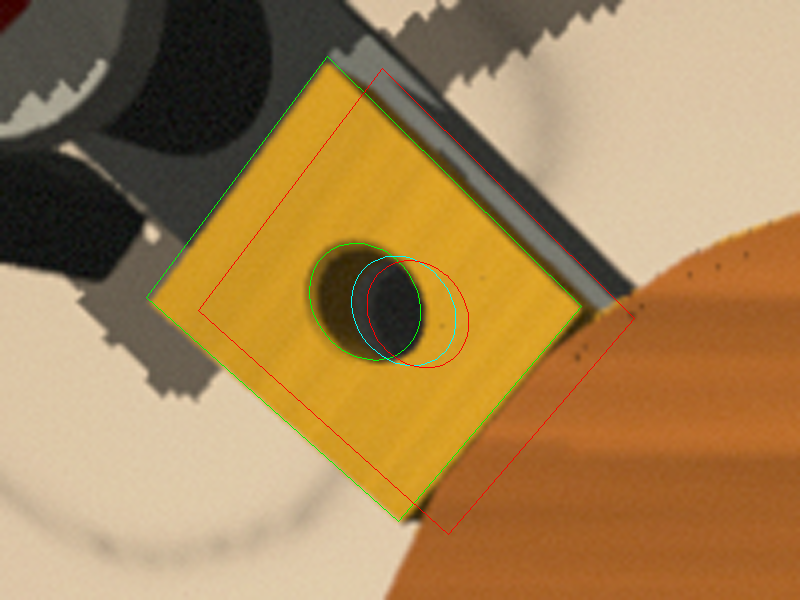

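Call:
carry_out(motion=[0, 0, 0, 0, 0, 0, -0.2, 0, 0, 0, 0, 0, 0, -0.2, 0, -0.02, 0, 0, 0, 0, -0.2, 0, -0.03, 0, 0, 0, 0, -0.2, 0, -0.03, 0, 0, 0, 0, -0.2])

```text
t: 11.1
tool_pos: [0.5601, 0.0201, 0.1466]
orientation: [-0.733, 1.766, -1.77]
force: [0.1, -0.6, 0.2]
opening: 0.037
```

Call:
carry_out(motion=[0, -0.02, 0, 0, -8.5, 0, -0.2, 0, -0.02, 0, 0, -8.5, 0, -0.2, 0, -0.02, 0, 0, -8.5, 0, -0.2, 0, 0, 0, 0, -8.5, 0, -0.2, 0, 0, 0, 0, -8.5, 0, -0.2])

```text
t: 11.6
tool_pos: [0.5642, 0.0216, 0.2214]
orientation: [-1.188, 1.231, -1.247]
force: [0.2, 0.1, -0.7]
opening: 0.0375
```

Call:
carry_out(motion=[0, 0, 0, 0, -8.5, 0, -0.2, 0, 0, 0, 0, -8.5, 0, -0.2, 0, 0, 0, 0, -8.5, 0, -0.2, 0, 0, 0, 0, -8.5, 0, -0.2, 0, 0, 0, 0, -8.5, 0, -0.2])

```text
t: 12.1
tool_pos: [0.5655, 0.0228, 0.2284]
orientation: [-1.463, 0.66, -0.685]
force: [-0.3, 0.6, 0.6]
opening: 0.037
```

```bash
python3 look.py w8
python3 - <<'E'
from h import *
print(cmd([.562,.351,.2],down(np.radians(45))))
E
```

```text
12.1 [0.5655 0.0228 0.2284] [-0.326   0.598   0.5865] 0.03698665397296537 40.63935167740628
(array([-0.24965871,  0.0268897 ,  0.21327716]), array([-0.42248852, -3.79650375,  0.80613587]))
```

View pics/w8.png

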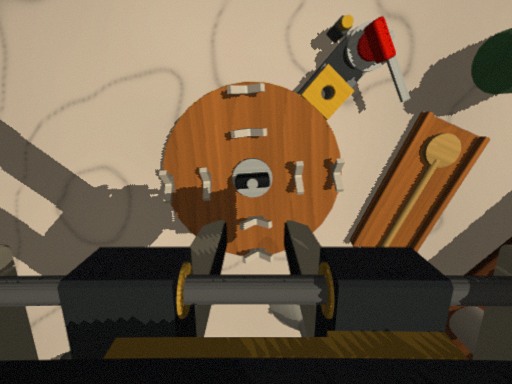

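Call:
carry_out(motion=[-0.022, 0.005, 0.019, 0, -3.8, 0, -0.2, -0.026, 0.005, 0.021, 0, 0, 0, -0.2, -0.026, 0.005, 0.021, 0, 0, 0, -0.2, -0.026, 0.003, 0.021, 0, 0, 0, -0.2, -0.026, 0, 0.021, 0, 0, 0, -0.2])

```text
t: 12.65
tool_pos: [0.5535, 0.1863, 0.2138]
orientation: [-1.475, 0.612, -0.647]
force: [0.2, -0.5, -1.2]
opening: 0.0375
```

Call:
carry_out(motion=[-0.026, 0, 0.021, 0, 0, 0, -0.2, -0.026, 0, 0.021, 0, 0, 0, -0.2, -0.024, 0, 0.021, 0, 0, 0, -0.2, -0.014, 0, 0.012, 0, 0, 0, -0.2, 0, 0, 0, 0, 0, 0, -0.2])

```text
t: 13.15
tool_pos: [0.5436, 0.3134, 0.2169]
orientation: [-1.467, 0.621, -0.658]
force: [-0.1, -0.3, -0.1]
opening: 0.0372
```

```bash
python3 look.py w9
python3 - <<'E'
from h import *
print(cmd([.562,.351,.11],down(np.radians(45))))
E
```

```text
13.15 [0.5436 0.3134 0.2169] [-0.0695 -0.2758 -0.076 ] 0.03722450293461824 43.063112089503996
(array([-0.01787301,  0.1072371 ,  0.038041  ]), array([-0.86828891, -1.95277544,  1.08154858]))
```

View pics/w9.png

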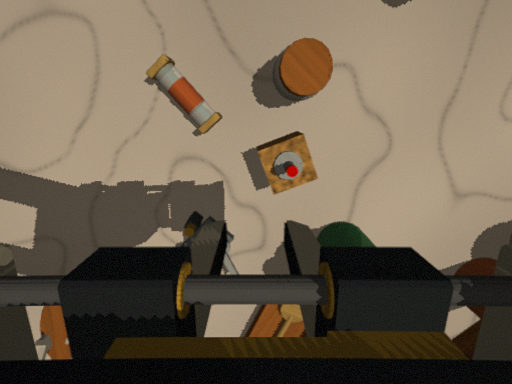

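Run:
```python
from h import *
import pickle
np.set_printoptions(precision=4,suppress=True)
cm=pickle.load(open("w9.pkl","rb"));im=cv2.imread("pics/w9.png")
h=cv2.cvtColor(im,cv2.COLOR_BGR2HSV)
m=((h[...,0]<4)|(h[...,0]>176))&(h[...,1]>210)&(h[...,2]>120); m[:130]=0;m[200:]=0
ys,xs=np.nonzero(m);print(len(xs),xs.mean(),ys.mean())
p=plane(cm,(xs.mean(),ys.mean()),.077);print("pin top",p,"flange",plane(cm,(289,165),.05))
a,b=plane(cm,(161,68),.02),plane(cm,(209,121),.02);print("tube0 ends",a,b,np.linalg.norm(a-b),(a+b)/2,np.degrees(np.arctan2(*(b-a)[1::-1])))
print(cmd([p[0],p[1],.11],down(np.radians(45))))
```

```text
91 291.68131868131866 170.8021978021978
pin top [0.5637 0.3526 0.077 ] flange [0.5636 0.3538 0.05  ]
tube0 ends [0.3856 0.332  0.02  ] [0.4624 0.3247 0.02  ] 0.07711735692673247 [0.424  0.3284 0.02  ] -5.4487229491020015
(array([-0.0179,  0.1073,  0.0404]), array([-0.8683, -1.9528,  1.0815]))
```

Call:
carry_out(motion=[-0.009, 0, 0.02, -0.9, -2, 1.1, -0.2, -0.009, 0.01, 0.02, 0, 0, 0, -0.2, 0, 0.035, 0, 0, 0, 0, -0.2, 0, 0.035, 0, 0, 0, 0, -0.2, 0, 0.02, 0, 0, 0, 0, -0.2])

```text
t: 13.7
tool_pos: [0.5652, 0.3506, 0.1219]
orientation: [-1.474, 0.616, -0.627]
force: [0.5, -0.1, -0.6]
opening: 0.037
```

```bash
python3 look.py w10
python3 - <<'E'
from h import *
np.set_printoptions(precision=4,suppress=True)
print(cmd([.5637,.3527,.073],down(np.radians(45))))
E
```

```text
13.7 [0.5652 0.3506 0.1219] [ 0.5105 -0.0652 -0.5947] 0.03699315963479828 44.38097696371252
(array([-0.0024,  0.0454,  0.002 ]), array([-0.219 , -0.6349,  0.1494]))
```

View pics/w10.png

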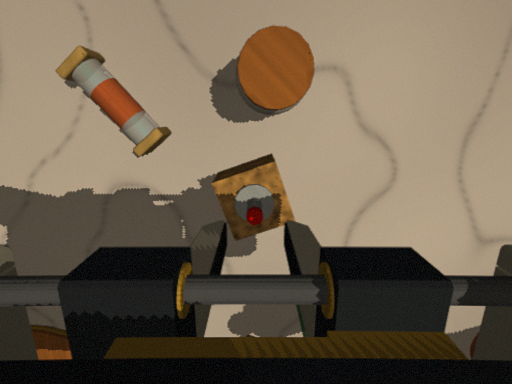

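Call:
carry_out(motion=[-0.0024, 0.015, 0.002, -0.2, -0.6, 0.1, -0.2, 0, 0.02, 0, 0, 0, 0, -0.2, 0, 0.013, 0, 0, 0, 0, -0.2, 0, 0, 0, 0, 0, 0, -0.2, 0, 0, 0, 0, 0, 0, -0.2], squeeze=25)

```text
t: 14.25
tool_pos: [0.5658, 0.3503, 0.0709]
orientation: [-1.48, 0.616, -0.62]
force: [0.2, -0.6, -0.4]
opening: 0.0373
```

```bash
python3 look.py w11
python3 - <<'E'
from h import *
np.set_printoptions(precision=4,suppress=True)
print(cmd([.5637,.3527,.0725],down(np.radians(45))))
E
```

```text
14.25 [0.5658 0.3503 0.0709] [ 0.1572 -0.631  -0.3674] 0.03733426355500169 44.669652589436886
(array([-0.0032, -0.0016,  0.0002]), array([-0.1031, -0.3295,  0.1033]))
```

View pics/w11.png

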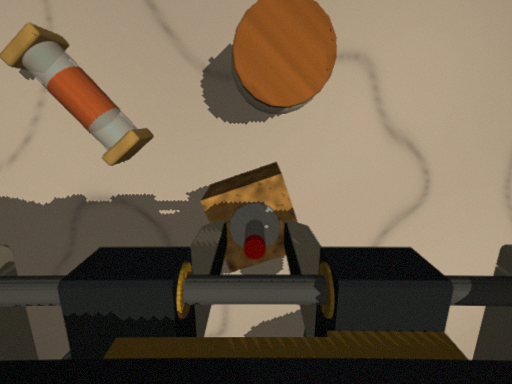

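Call:
carry_out(motion=[-0.003, -0.001, 0, 0, 0, 0, -0.2, 0, 0, 0, 0, 0, 0, -1, 0, 0, 0, 0, 0, 0, -1, 0, 0, 0, 0, 0, 0, -1, 0, 0, 0, 0, 0, 0, -1])

```text
t: 14.8
tool_pos: [0.5655, 0.354, 0.0763]
orientation: [-1.475, 0.613, -0.623]
force: [0.0, -0.3, -1.3]
opening: 0.0115
```

Call:
carry_out(motion=[0, 0, 0, 0, 0, 0, -1, 0, 0, 0, 0, 0, 0, -1, 0, -0.01, 0, 0, 0, 0, -1, 0, -0.02, 0, 0, 0, 0, -1, 0, -0.02, 0, 0, 0, 0, -1])

```text
t: 15.3
tool_pos: [0.5624, 0.3524, 0.1239]
orientation: [-1.482, 0.618, -0.619]
force: [0.8, 1.1, -0.3]
opening: 0.0114
```

```bash
python3 look.py w12
```

```text
15.3 [0.5624 0.3524 0.1239] [ 0.824   1.1426 -0.2959] 0.011362841797798366 44.68085977966613
```

View pics/w12.png

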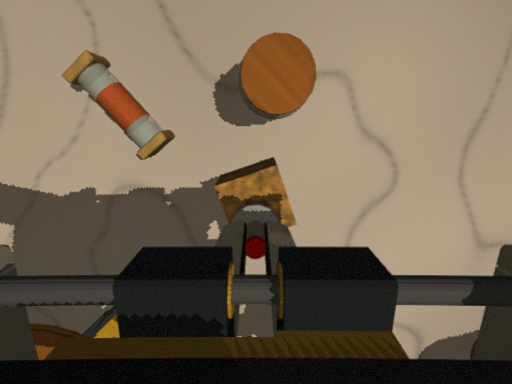

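Run:
```python
from h import *
import pickle
np.set_printoptions(precision=4,suppress=True)
cm=pickle.load(open("w12.pkl","rb"));im=cv2.imread("pics/w12.png")
h=cv2.cvtColor(im,cv2.COLOR_BGR2HSV)
m=((h[...,0]<5)|(h[...,0]>175))&(h[...,1]>180); m[:225]=0;m[265:]=0;m[:,:235]=0;m[:,275:]=0
ys,xs=np.nonzero(m);print(len(xs),xs.min(),xs.max(),ys.min(),ys.max())
px=((xs.min()+xs.max())/2,(ys.min()+ys.max())/2)
s,R=toolR(); o,d=ray(cm,px); o=R.inv().apply(o-s['tool_pos']);d=R.inv().apply(d)
for y in(-.004,-.002,0): print(y,o+d*(y-o[1])/d[1])
# insertion target
print(cmd([.5665,.1508,.2],down(0.)))
```

```text
400 243 266 236 261
-0.004 [-0.0042 -0.004  -0.0018]
-0.002 [-0.0032 -0.002  -0.0019]
0 [-0.0022  0.     -0.0019]
(array([ 0.1458, -0.0718, -0.1405]), array([-0.3122, 44.6874,  0.0397]))
```

Call:
carry_out(motion=[0, -0.03, 0, 0, 0, 0, -1, 0, -0.03, 0, 0, 0, 0, -1, 0, -0.01, 0, 0, 8.5, 0, -1, 0, 0, 0, 0, 8.5, 0, -1, 0, 0, 0, 0, 8.5, 0, -1])

```text
t: 15.85
tool_pos: [0.5649, 0.3538, 0.2046]
orientation: [-1.337, 0.959, -0.969]
force: [-0.4, -1.0, -1.3]
opening: 0.0112
```

Call:
carry_out(motion=[0, 0, 0, 0, 8.5, 0, -1, 0, 0, 0, 0, 8.5, 0, -1, 0, 0, 0, 0, 2.2, 0, -1, 0.035, 0, 0, 0, 0, 0, -1, 0.04, 0, 0, 0, 0, 0, -1])

```text
t: 16.35
tool_pos: [0.5635, 0.2819, 0.2054]
orientation: [-1.189, 1.214, -1.22]
force: [0.8, -1.3, -0.5]
opening: 0.0109
```

Call:
carry_out(motion=[0.035, 0, 0, 0, 0, 0, -1, 0.035, 0, 0, 0, 0, 0, -1, 0.03, 0, 0, 0, 0, 0, -1, 0.02, 0, 0, 0, 0, 0, -1, 0, 0, 0, 0, 0, 0, -1])

```text
t: 16.85
tool_pos: [0.5615, 0.1533, 0.2052]
orientation: [-1.186, 1.214, -1.224]
force: [0.8, -0.1, -0.9]
opening: 0.0111
```

```bash
python3 look.py w13
python3 - <<'E'
from h import *
np.set_printoptions(precision=4,suppress=True)
print(cmd([.5668,.1475,.125],down(0.)))
E
```

```text
16.85 [0.5615 0.1533 0.2052] [ 0.7671 -0.0982 -0.8866] 0.011094736800999275 -0.9792591893741284
(array([0.0074, 0.0804, 0.0043]), array([-0.8207, -0.9502, -0.361 ]))
```

View pics/w13.png

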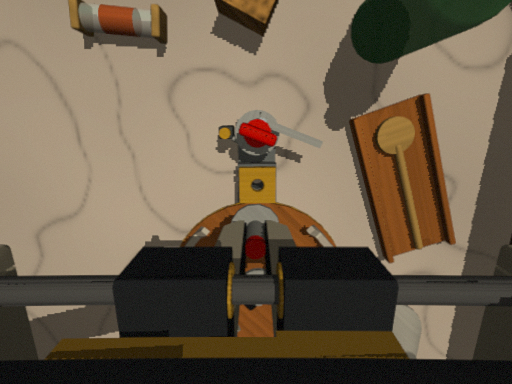

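Call:
carry_out(motion=[0.0074, 0.01, 0.0043, -0.8, -0.9, -0.4, -1, 0, 0.025, 0, 0, 0, 0, -1, 0, 0.025, 0, 0, 0, 0, -1, 0, 0.018, 0, 0, 0, 0, -1, 0, 0, 0, 0, 0, 0, -1])

```text
t: 17.4
tool_pos: [0.5675, 0.15, 0.1235]
orientation: [-1.213, 1.203, -1.204]
force: [-0.1, 0.4, -1.3]
opening: 0.0111
```

```bash
python3 look.py w14 170,100,170,180,3.2
python3 - <<'E'
from h import *
np.set_printoptions(precision=4,suppress=True)
print(cmd([.5668,.1475,.125],down(0.)))
E
```

```text
17.4 [0.5675 0.15   0.1235] [-0.0819  0.3685 -1.3107] 0.011111678182041604 0.42412715090208897
(array([ 0.0027, -0.0001, -0.0014]), array([-0.0772,  0.4196,  0.0287]))
```

View pics/w14c.png

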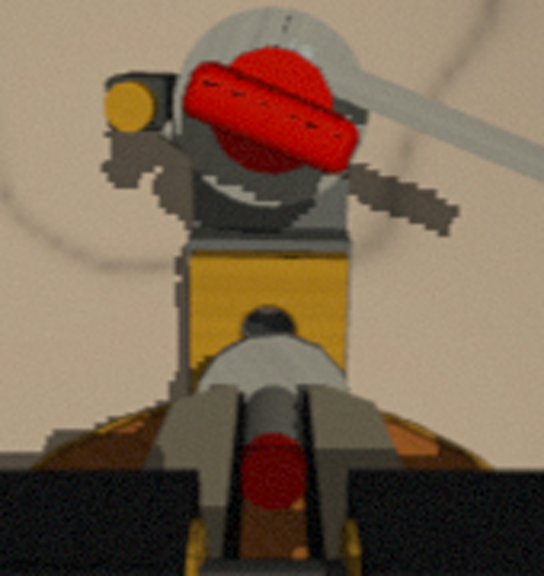

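Run:
```python
from h import *
import pickle
np.set_printoptions(precision=4,suppress=True)
cm=pickle.load(open("w14.pkl","rb"))
f=lambda x,y,z:plane(cm,(x/3.2+170-.4,y/3.2+100-.4),z)
print("hole top edge",f(267,307,.044),"lug far edge",f(267,253,.044), "lug corners",f(189,253,.044),f(349,253,.044))
z0=.1235
print("pin top",f(273,470,z0+.002),"flange far edge",f(272,335,z0-.026),"(+.017)")
print("flange L/R", f(197,385,z0-.026),f(347,385,z0-.026))
```

```text
hole top edge [0.566  0.1584 0.044 ] lug far edge [0.5659 0.1732 0.044 ] lug corners [0.5454 0.1731 0.044 ] [0.5875 0.1734 0.044 ]
pin top [0.5676 0.1519 0.1255] flange far edge [0.5673 0.1683 0.0975] (+.017)
flange L/R [0.5517 0.1572 0.0975] [0.5831 0.1574 0.0975]
```

Call:
carry_out(motion=[0.0002, 0, -0.0012, 0, 0.4, 0, -1, 0, 0.008, 0, 0, 0, 0, -1, 0, 0.008, 0, 0, 0, 0, -1, 0, 0.006, 0, 0, 0, 0, -1, 0, 0.002, 0, 0, 0, 0, -1])

```text
t: 17.95
tool_pos: [0.5697, 0.1514, 0.1031]
orientation: [-1.205, 1.203, -1.211]
force: [-1.4, -0.7, -0.3]
opening: 0.0115
```

```bash
python3 look.py w15 170,100,170,180,3.2
python3 - <<'E'
from h import *
np.set_printoptions(precision=4,suppress=True)
print(cmd([.5663,.1498,.1],down(0.)))
E
```

```text
17.95 [0.5697 0.1514 0.1031] [-1.3762 -0.7237 -0.3402] 0.011491304757996841 0.1213138654823351
(array([ 0.0015,  0.003 , -0.0033]), array([-0.389 ,  0.1166, -0.0061]))
```

View pics/w15c.png

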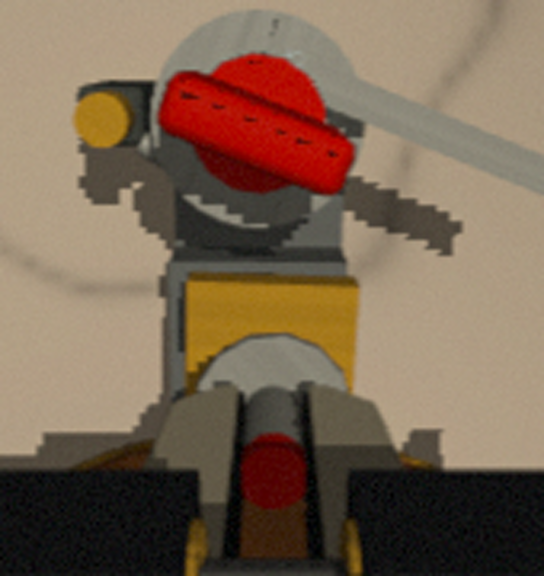

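Call:
carry_out(motion=[0.001, 0, -0.003, -0.3, 0, 0, -1, 0, 0, 0, 0, 0, 0, -1, 0, 0, 0, 0, 0, 0, -1, 0, 0, 0, 0, 0, 0, -1, 0, 0, 0, 0, 0, 0, -1])

```text
t: 18.5
tool_pos: [0.5668, 0.1503, 0.1038]
orientation: [-1.208, 1.206, -1.209]
force: [0.5, 0.1, 0.1]
opening: 0.0113
```

```bash
python3 look.py w16 170,100,170,180,3.2
python3 - <<'E'
from h import *
np.set_printoptions(precision=4,suppress=True)
print(cmd([.5663,.1498,.1],down(0.)))
E
```

```text
18.5 [0.5668 0.1503 0.1038] [0.4702 0.0919 0.1184] 0.011322377037762845 0.10160799389714088
(array([ 0.0005,  0.0038, -0.0006]), array([-0.1319,  0.1018, -0.0355]))
```

View pics/w16c.png

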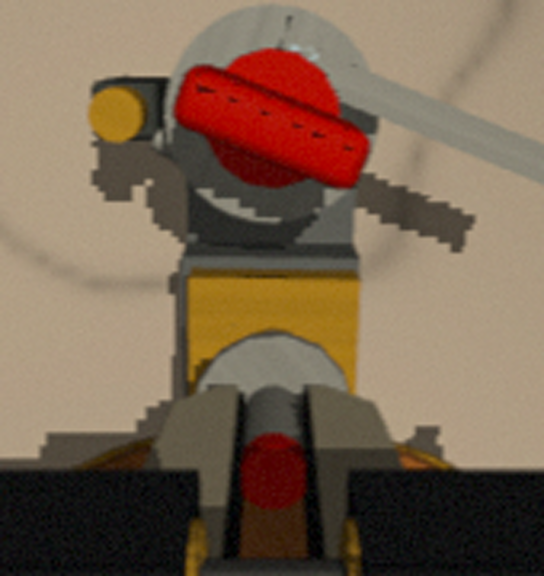

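Call:
carry_out(motion=[0, 0, -0.0012, 0, 0, 0, -1, 0, 0, 0, 0, 0, 0, -1, 0, 0.005, 0, 0, 0, 0, -1, 0, 0.005, 0, 0, 0, 0, -1, 0, 0.004, 0, 0, 0, 0, -1])

```text
t: 19.05
tool_pos: [0.5661, 0.1505, 0.0896]
orientation: [-1.207, 1.205, -1.209]
force: [-0.1, 1.3, -0.8]
opening: 0.0111
```

```bash
python3 look.py w17 170,100,170,180,3.2
python3 - <<'E'
from h import *
np.set_printoptions(precision=4,suppress=True)
print(cmd([.5657,.15,.0745],down(0.)),robot.read_state()['wrist_torque'])
E
```

```text
19.05 [0.5661 0.1505 0.0896] [-0.1357  1.264  -0.766 ] 0.01111205538381104 0.10771775980778228
(array([0.0004, 0.0141, 0.0001]), array([-0.1433,  0.1045, -0.0388])) [-0.0363  0.009   0.0408]
```

View pics/w17c.png

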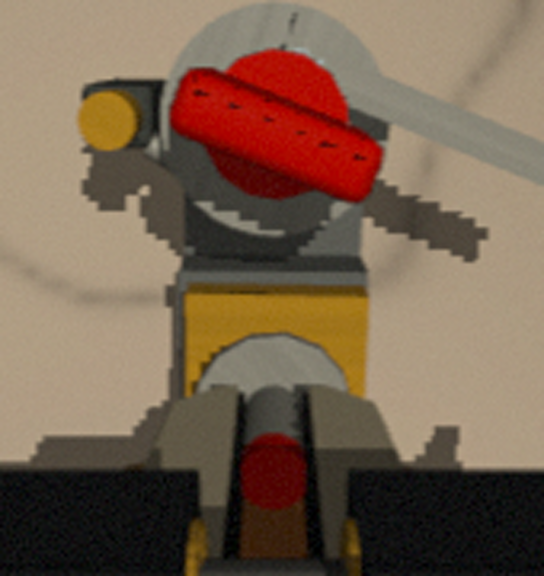

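Call:
carry_out(motion=[0, 0.005, 0, 0, 0, 0, -1, 0, 0.005, 0, 0, 0, 0, -1, 0, 0.004, 0, 0, 0, 0, -1, 0, 0.002, 0, 0, 0, 0, -1, 0, 0, 0, 0, 0, 0, -1])

```text
t: 19.6
tool_pos: [0.5676, 0.1503, 0.0739]
orientation: [-1.205, 1.204, -1.21]
force: [-3.1, -0.2, -3.1]
opening: 0.0112
```

```bash
python3 look.py w18 170,100,170,180,3.2
python3 - <<'E'
from h import *
np.set_printoptions(precision=4,suppress=True)
print(robot.read_state()['wrist_torque'])
E
```

```text
19.6 [0.5676 0.1503 0.0739] [-3.0633 -0.2135 -3.08  ] 0.011242580502155262 0.10248838061113143
[-0.2669  0.6301  0.0321]
```

View pics/w18c.png

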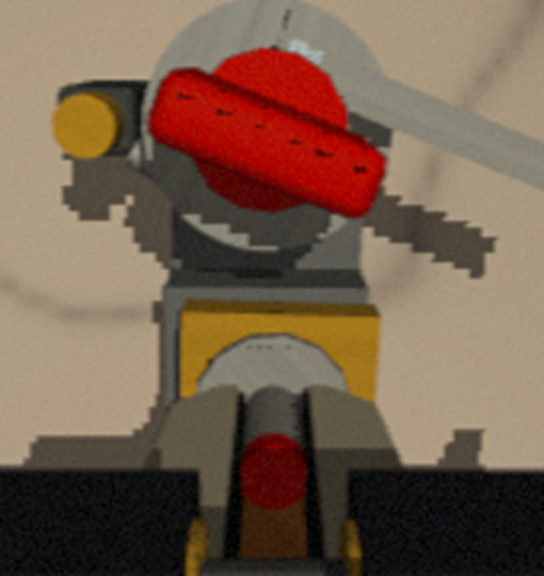

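Call:
carry_out(motion=[0, 0.001, -0.0015, 0, 0, 0, -1, 0, 0, 0, 0, 0, 0, -1, 0, 0.001, 0, 0, 0, 0, -1, 0, 0.001, 0, 0, 0, 0, -1, 0, 0, 0, 0, 0, 0, -1])

```text
t: 20.15
tool_pos: [0.5674, 0.1503, 0.0739]
orientation: [-1.203, 1.201, -1.212]
force: [-0.7, -0.7, -1.5]
opening: 0.0112
```

```bash
python3 look.py w19 170,100,170,180,3.2
```

```text
20.15 [0.5674 0.1503 0.0739] [-0.6653 -0.6881 -1.5132] 0.011218059943304704 0.10644726831124666
```

View pics/w19c.png

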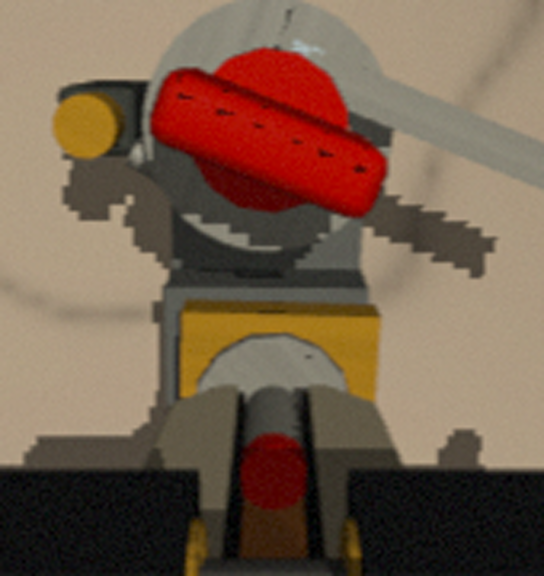

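Call:
carry_out(motion=[0, 0.003, -0.0008, 0, 0, 0, -1, 0, 0.003, 0, 0, 0, 0, -1, 0, 0, 0, 0, 0, 0, -1, 0, 0, 0, 0, 0, 0, -1, 0, 0, 0, 0, 0, 0, -1])

```text
t: 20.7
tool_pos: [0.5675, 0.1503, 0.0737]
orientation: [-1.202, 1.2, -1.212]
force: [-2.0, -0.5, 5.1]
opening: 0.0113
```

```bash
python3 look.py w20 170,100,170,180,3.2
```

```text
20.7 [0.5675 0.1503 0.0737] [-2.0166 -0.4605  5.1136] 0.01132700307642089 0.12692463454739014
```

View pics/w20c.png

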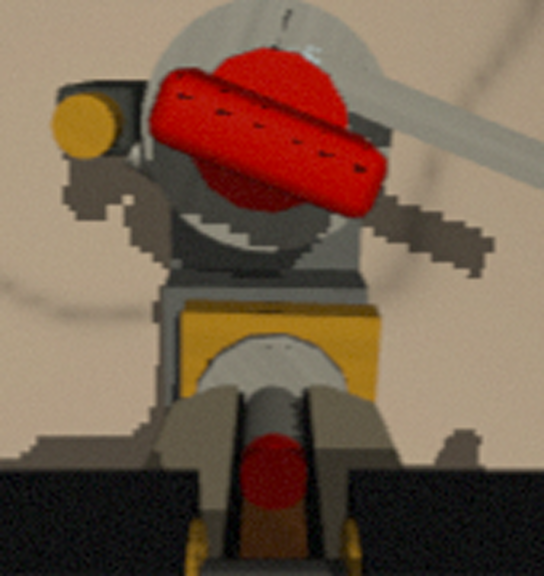

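Call:
carry_out(motion=[0, 0.001, -0.003, 0, 0, 0, -1, 0, 0, 0, 0, 0, 0, -1, 0, 0, 0, 0, 0, 0, -1, 0, 0, 0, 0, 0, 0, -1, 0, 0, 0, 0, 0, 0, -1])

```text
t: 21.25
tool_pos: [0.5671, 0.1504, 0.0738]
orientation: [-1.197, 1.196, -1.215]
force: [0.1, -2.1, 2.6]
opening: 0.0114
```

```bash
python3 look.py w21 170,100,170,180,3.2
```

```text
21.25 [0.5671 0.1504 0.0738] [ 0.1363 -2.1426  2.5872] 0.011420039966550773 0.11131998215940377
```

View pics/w21c.png

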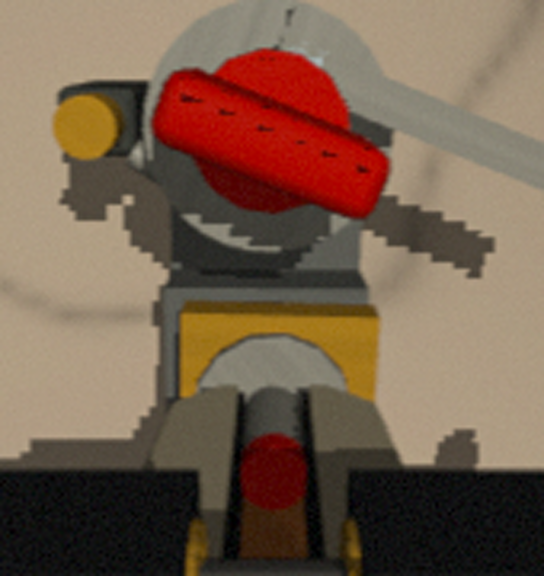

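Call:
carry_out(motion=[0, 0, 0, 0, 0, 0, -0.4, 0, 0, 0, 0, 0, 0, -0.4, 0, 0, 0, 0, 0, 0, -0.4, 0, -0.02, 0, 0, 0, 0, -0.3, 0, -0.03, 0, 0, 0, 0, -0.3])

```text
t: 21.8
tool_pos: [0.5616, 0.1498, 0.1177]
orientation: [-1.207, 1.204, -1.21]
force: [0.5, 0.3, -0.2]
opening: 0.0324
```

Call:
carry_out(motion=[0, -0.04, 0, 0, 0, 0, -0.3, 0, -0.03, 0, 0, 0, 0, -0.3, 0, -0.01, 0, 0, 0, 0, -0.3, 0, 0, 0, 0, 0, 0, -0.3, 0, 0, 0, 0, 0, 0, -0.3])

```text
t: 22.3
tool_pos: [0.5617, 0.1502, 0.2018]
orientation: [-1.205, 1.202, -1.211]
force: [-0.3, 0.7, -0.3]
opening: 0.0325
```

```bash
python3 look.py w22 170,60,170,180,3.2
```

```text
22.3 [0.5617 0.1502 0.2018] [-0.3078  0.7106 -0.2897] 0.03249464279717475 0.12424303298538371
```

View pics/w22c.png

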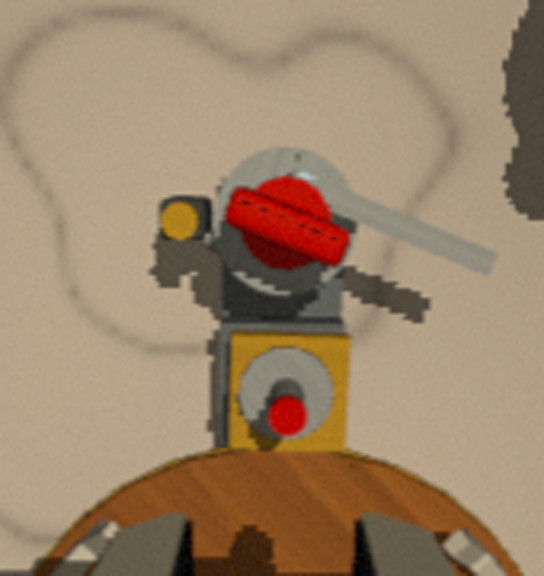

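Run:
```python
from h import *
import pickle
np.set_printoptions(precision=4,suppress=True)
cm=pickle.load(open("w22.pkl","rb"))
f=lambda x,y,z:plane(cm,(x/3.2+170-.4,y/3.2+60-.4),z)
print("lug",f(231,334,.044),f(351,336,.044),f(228,446,.044),f(347,450,.044))
print("brk L",f(220,340,.03),f(217,440,.03),"R",f(343,325,.03))
print("flange L/R/top",f(239,393,.048),f(334,393,.048),f(287,346,.048),"red",f(288,415,.076))
print("knob arm", f(493,265,.058),"disc centre",f(284,222,.058),"knob bar ends top",f(236,206,.085),f(342,248,.085))
```

```text
lug [0.5483 0.1723 0.044 ] [0.5902 0.1716 0.044 ] [0.5468 0.1315 0.044 ] [0.5898 0.1299 0.044 ]
brk L [0.5437 0.1676 0.03  ] [0.542  0.1295 0.03  ] R [0.5885 0.1732 0.03  ]
flange L/R/top [0.5511 0.1521 0.048 ] [0.5844 0.1521 0.048 ] [0.5678 0.1688 0.048 ] red [0.5676 0.1517 0.076 ]
knob arm [0.6345 0.1974 0.058 ] disc centre [0.5663 0.2111 0.058 ] knob bar ends top [0.5519 0.2169 0.085 ] [0.5829 0.205  0.085 ]
```

Call:
carry_out(motion=[-0.03, 0, 0.003, 0, 0, 0, -0.3, -0.03, 0, 0.003, 0, 0, 0, -0.3, 0, 0, 0, 0, -8.5, 0, -0.3, 0, 0, 0, 0, -8.5, 0, -0.3, 0, 0, 0, 0, -8.5, 0, -0.3])

```text
t: 22.85
tool_pos: [0.5628, 0.2109, 0.1891]
orientation: [-1.399, 0.876, -0.867]
force: [-0.3, 0.2, -0.4]
opening: 0.0325
```

Call:
carry_out(motion=[0, 0, 0, 0, -8.5, 0, -0.3, 0, 0, 0, 0, -8.5, 0, -0.3, 0, 0, 0, 0, -8.5, 0, -0.3, 0, 0, 0, 0, -8.5, 0, -0.3, 0, 0, 0, 0, -8.5, 0, -0.3])

```text
t: 23.35
tool_pos: [0.5568, 0.2097, 0.1755]
orientation: [-1.565, 0.31, -0.271]
force: [0.4, 0.6, -0.5]
opening: 0.0325
```

```bash
python3 look.py w23 170,100,170,140,4
python3 - <<'E'
from h import *
np.set_printoptions(precision=4,suppress=True)
print(cmd([.567,.2108,.11],down(np.radians(68))))
E
```

```text
23.35 [0.5568 0.2097 0.1755] [ 0.4216  0.6172 -0.5097] 0.03252762977343311 68.83420701626746
(array([0.0109, 0.0646, 0.0061]), array([ 1.0989,  1.3814, -1.3009]))
```

View pics/w23c.png

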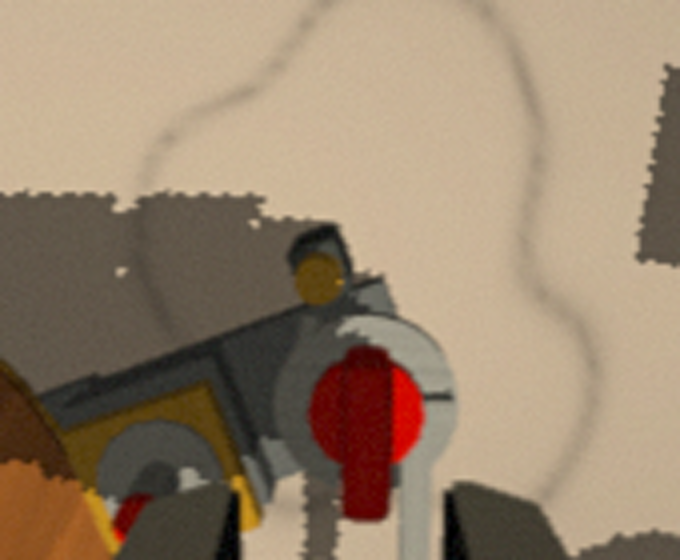

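Call:
carry_out(motion=[0.011, 0, 0.006, 1.1, 1.3, -1.3, -0.3, 0, 0.025, 0, 0, 0, 0, -0.3, 0, 0.025, 0, 0, 0, 0, -0.3, 0, 0.012, 0, 0, 0, 0, -0.3, 0, 0, 0, 0, 0, 0, -0.3])

```text
t: 23.9
tool_pos: [0.5653, 0.2102, 0.1028]
orientation: [-1.552, 0.317, -0.304]
force: [-0.5, 0.5, 0.1]
opening: 0.0324
```

```bash
python3 look.py w24
python3 - <<'E'
from h import *
np.set_printoptions(precision=4,suppress=True)
print(cmd([.567,.2108,.08],down(np.radians(68))))
E
```

```text
23.9 [0.5653 0.2102 0.1028] [-0.4519  0.5039  0.1407] 0.03243294847463801 67.30630977628856
(array([0.0012, 0.0237, 0.0011]), array([ 0.2885, -0.6808, -0.3858]))
```

View pics/w24.png

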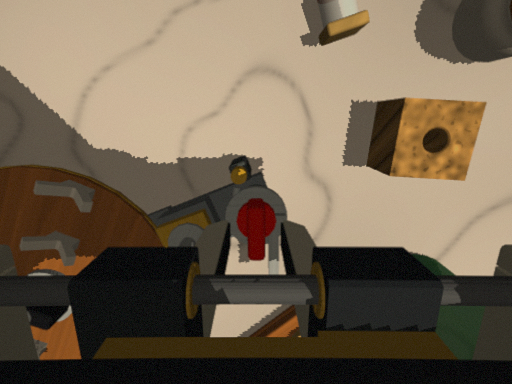

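Call:
carry_out(motion=[0.001, 0.012, 0.001, 0.3, -0.7, -0.4, -0.3, 0, 0.01, 0, 0, 0, 0, -0.3, 0, 0, 0, 0, 0, 0, -0.3, 0, 0, 0, 0, 0, 0, -1, 0, 0, 0, 0, 0, 0, -1], squeeze=25)

```text
t: 24.45
tool_pos: [0.5691, 0.2116, 0.0852]
orientation: [-1.547, 0.3, -0.307]
force: [-0.3, -0.1, -0.2]
opening: 0.0214
```

Call:
carry_out(motion=[0, 0, 0, 0, 0, 0, -1, 0, 0, 0, 0, 0, 0, -1, 0, 0, 0, 0, 0, 0, -1, 0, 0, 0, 0, 0, 0, -1, 0, 0, 0, 0, 0, 0, -1])

```text
t: 24.95
tool_pos: [0.5685, 0.2094, 0.0856]
orientation: [-1.551, 0.301, -0.307]
force: [-0.0, -1.2, -2.9]
opening: 0.0118
```

```bash
python3 look.py w25
python3 - <<'E'
from h import *
np.set_printoptions(precision=4,suppress=True)
print(cmd([.567,.2108,.08],down(np.radians(68))),robot.read_state()['wrist_torque'])
E
```

```text
24.95 [0.5685 0.2094 0.0856] [-0.0236 -1.1577 -2.857 ] 0.01179969238543043 67.80195554433021
(array([-0.002 ,  0.0056,  0.0007]), array([ 0.063 , -0.1968,  0.2012])) [-0.1613 -0.0167  0.0506]
```

View pics/w25.png

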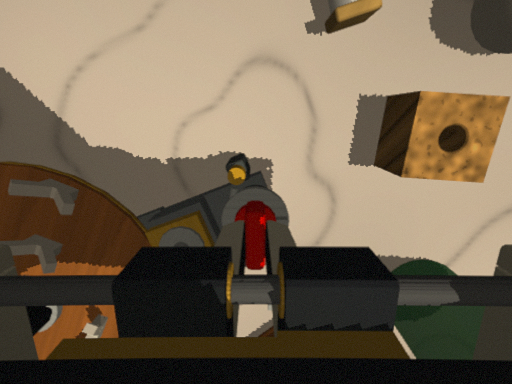

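Call:
carry_out(motion=[0, 0, 0, 0, 8, 0, -1, 0, 0, 0, 0, 8, 0, -1, 0, 0, 0, 0, 8, 0, -1, 0, 0, 0, 0, 8, 0, -1, 0, 0, 0, 0, 8, 0, -1], squeeze=35)

```text
t: 25.5
tool_pos: [0.5676, 0.2084, 0.0856]
orientation: [-1.397, 0.861, -0.865]
force: [-1.5, -1.9, -0.8]
opening: 0.0119
```

```bash
python3 look.py w26
python3 - <<'E'
from h import *
np.set_printoptions(precision=4,suppress=True)
print(cmd([.5685,.2094,.0856],down(np.radians(0))),robot.read_state()['wrist_torque'])
E
```

```text
25.5 [0.5676 0.2084 0.0856] [-1.5373 -1.8603 -0.8126] 0.011861220612820786 26.4723864592597
(array([-0.0005,  0.    ,  0.0013]), array([ 0.0415, 25.9271,  0.2738])) [-0.4007  0.3388 -0.0992]
```

View pics/w26.png

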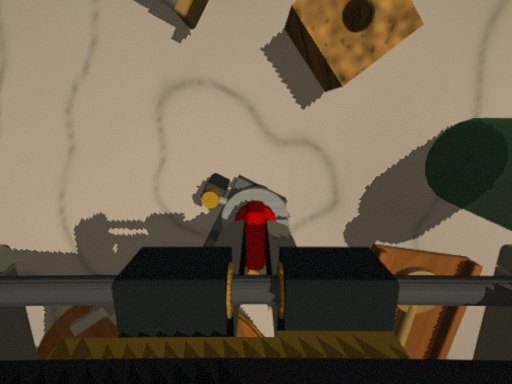

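Call:
carry_out(motion=[0, 0, 0, 0, 7, 0, -1, 0, 0, 0, 0, 7, 0, -1, 0, 0, 0, 0, 7, 0, -1, 0, 0, 0, 0, 6, 0, -1, 0, 0, 0, 0, 0, 0, -1])

```text
t: 26.05
tool_pos: [0.5666, 0.2082, 0.0856]
orientation: [-1.204, 1.224, -1.229]
force: [0.4, -1.6, -1.7]
opening: 0.0119
```

```bash
python3 look.py w27
python3 - <<'E'
from h import *
np.set_printoptions(precision=4,suppress=True)
print(robot.read_state()['wrist_torque'])
E
```

```text
26.05 [0.5666 0.2082 0.0856] [ 0.4268 -1.5876 -1.7135] 0.011870097243618392 -1.2712158314311635
[-0.2472  0.1285  0.1353]
```

View pics/w27.png

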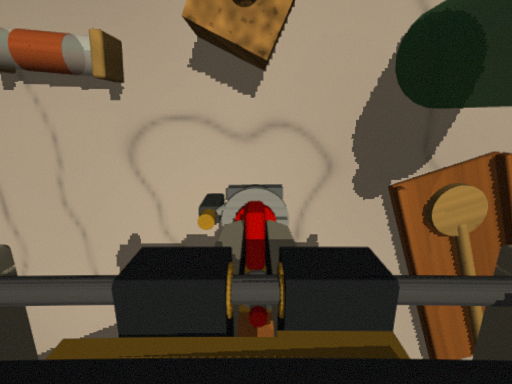

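Call:
carry_out(motion=[0, 0, 0, 0, 0, 0, -0.3, 0, 0, 0, 0, 0, 0, -0.3, 0, 0, 0, 0, 0, 0, -0.3, 0, -0.03, 0, 0, 0, 0, -0.3, 0, -0.03, 0, 0, 0, 0, -0.3])

```text
t: 26.6
tool_pos: [0.5646, 0.2085, 0.1431]
orientation: [-1.216, 1.217, -1.215]
force: [0.1, 0.2, 1.1]
opening: 0.0325
```

Call:
carry_out(motion=[0, -0.03, 0, 0, 0, 0, -0.1, 0, -0.02, 0, 0, 0, 0, 0, 0, 0, 0, 0, 0, 0, 0, 0, 0, 0, 0, 0, 0, 0, 0, 0, 0, 0, 0, 0, 0])

```text
t: 27.1
tool_pos: [0.5675, 0.21, 0.1996]
orientation: [-1.21, 1.209, -1.213]
force: [0.2, -0.1, -0.2]
opening: 0.0466
```

```bash
python3 look.py w28
python3 - <<'E'
from h import *
shot("top","top1.png")
im=cv2.imread("pics/top1.png")[130:260,110:340]
cv2.imwrite("pics/topc1.png",cv2.resize(im,None,fx=3.4,fy=3.4,interpolation=cv2.INTER_CUBIC))
E
```

```text
27.1 [0.5675 0.21   0.1996] [ 0.2409 -0.0615 -0.1596] 0.046592913383386496 -0.11877915323353601
```

View pics/w28.png

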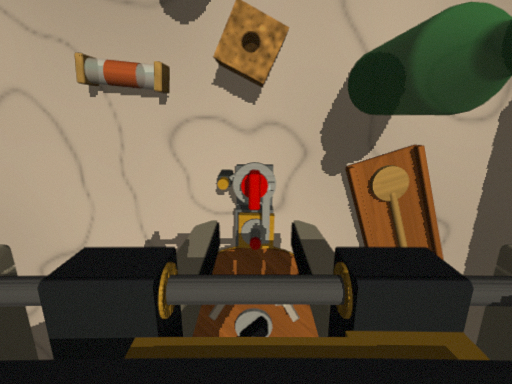

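View pics/topc1.png

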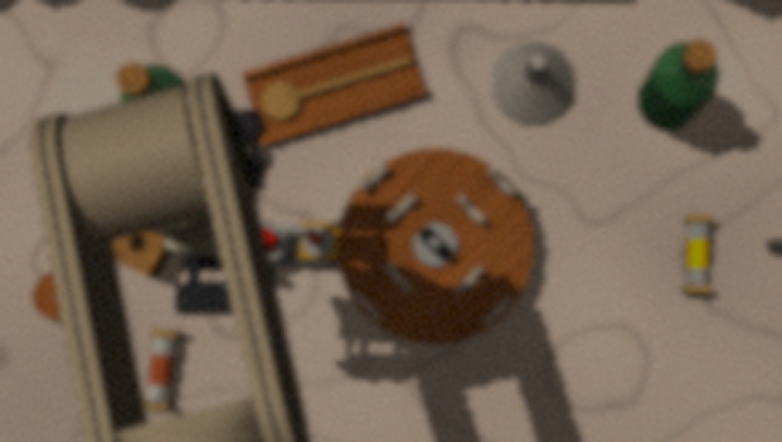

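Call:
carry_out(motion=[-0.024, 0, -0.028, 0, 0, 0, 0, -0.024, 0, -0.029, 0, 0, 0, 0, -0.024, 0, -0.029, 0, 0, 0, 0, -0.024, 0, -0.029, 0, 0, 0, 0, -0.02, 0, -0.025, 0, 0, 0, 0])

```text
t: 27.7
tool_pos: [0.4228, 0.3251, 0.1908]
orientation: [-1.219, 1.219, -1.218]
force: [-0.0, 0.3, -0.5]
opening: 0.0463
```

Call:
carry_out(motion=[0, 0, 0, 0, -8.4, 0, 0.2, 0, 0, 0, 0, -8.4, 0, 0.2, 0, 0, 0, 0, -8.4, 0, 0.2, 0, 0, 0, 0, -8.4, 0, 0.2, 0, 0, 0, 0, -8.4, 0, 0.2])

```text
t: 28.2
tool_pos: [0.4149, 0.3269, 0.1837]
orientation: [-1.493, 0.659, -0.638]
force: [-0.4, -0.4, 0.2]
opening: 0.056
```

Call:
carry_out(motion=[0, 0, 0, 0, -8.4, 0, 0.2, 0, 0, 0, 0, -8.4, 0, 0.2, 0, 0, 0, 0, -8.4, 0, 0.2, 0, 0, 0, 0, -8.4, 0, 0.2, 0, 0, 0, 0, -8.4, 0, 0.2])

```text
t: 28.7
tool_pos: [0.4115, 0.3248, 0.1763]
orientation: [-1.591, 0.084, -0.039]
force: [-0.3, 0.5, 0.5]
opening: 0.0555
```

```bash
python3 look.py w29
python3 - <<'E'
from h import *
np.set_printoptions(precision=4,suppress=True)
print(cmd([.424,.3284,.1],down(np.radians(84.6))))
E
```

```text
28.7 [0.4115 0.3248 0.1763] [-0.2825  0.4619  0.46  ] 0.055500489220386064 85.53116381469451
(array([0.0146, 0.0755, 0.0063]), array([ 1.2992,  1.4756, -1.631 ]))
```

View pics/w29.png

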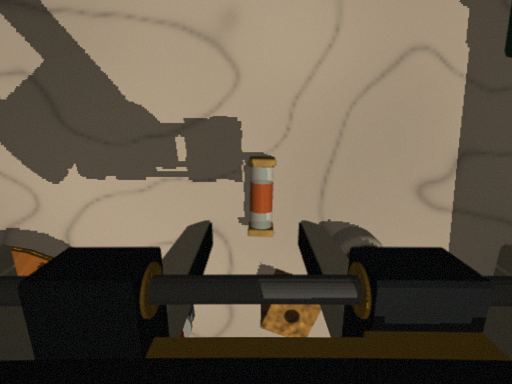

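Run:
```python
from h import *
import pickle
np.set_printoptions(precision=4,suppress=True)
cm=pickle.load(open("w29.pkl","rb"));im=cv2.imread("pics/w29.png")
f=lambda x,y,z:plane(cm,(x,y),z)
a,b=f(262.5,158,.03),f(260.5,236,.03);print(a,b,np.linalg.norm(a-b),(a+b)/2,np.degrees(np.arctan2(b[1]-a[1],b[0]-a[0])))
c,d=f(250.5,196,.02),f(273,196,.02);print((c+d)/2,np.linalg.norm(c-d))
p=[.424,.327]
print(cmd([(a+b)[0]/2,(a+b)[1]/2,.1],down(np.radians(86))))
```

```text
[0.3782 0.3326 0.03  ] [0.4674 0.3239 0.03  ] 0.08966134968990733 [0.4228 0.3282 0.03  ] -5.591598472694664
[0.4228 0.3286 0.02  ] 0.025756213292253898
(array([0.0134, 0.0756, 0.006 ]), array([ 1.2791,  0.0757, -1.6467]))
```

Call:
carry_out(motion=[0.0134, 0, 0.006, 1.3, 1.4, -1.6, 0.2, 0, 0.03, 0, 0, 0, 0, 0.2, 0, 0.035, 0, 0, 0, 0, 0.2, 0, 0.03, 0, 0, 0, 0, 0.2, 0, 0, 0, 0, 0, 0, 0.2])

```text
t: 29.25
tool_pos: [0.424, 0.329, 0.0745]
orientation: [-1.57, 0.086, -0.083]
force: [-1.3, -0.8, -0.8]
opening: 0.056
```

```bash
python3 look.py w30
python3 - <<'E'
from h import *
np.set_printoptions(precision=4,suppress=True)
print(cmd([.423,.3283,.0225],down(np.radians(84.5))))
E
```

```text
29.25 [0.424  0.329  0.0745] [-1.2873 -0.796  -0.7608] 0.0559683359758909 83.82976063649681
(array([-0.002 ,  0.0544, -0.0017]), array([-0.0271, -0.6543, -0.0084]))
```

View pics/w30.png

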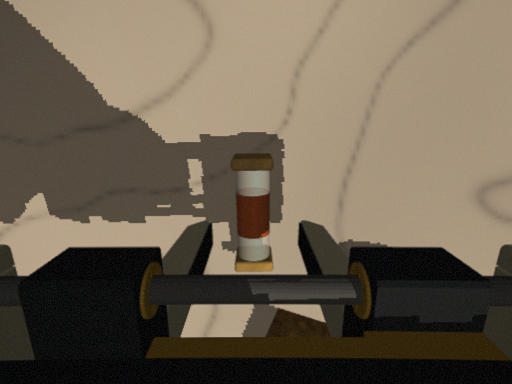

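Call:
carry_out(motion=[-0.001, 0.02, -0.001, 0, -0.6, 0, 0.2, 0, 0.02, 0, 0, 0, 0, 0.2, 0, 0.011, 0, 0, 0, 0, 0.2, 0, 0, 0, 0, 0, 0, 0.2, 0, 0, 0, 0, 0, 0, 0.2], squeeze=15)

```text
t: 29.8
tool_pos: [0.4285, 0.3318, 0.0323]
orientation: [-1.564, 0.075, -0.086]
force: [0.0, -0.8, 0.1]
opening: 0.0559
```

```bash
python3 look.py w31
python3 - <<'E'
from h import *
np.set_printoptions(precision=4,suppress=True)
print(cmd([.423,.3283,.0225],down(np.radians(84.5))))
E
```

```text
29.8 [0.4285 0.3318 0.0323] [ 0.0034 -0.7899  0.0829] 0.055917848090731935 84.13364338615344
(array([-0.0053,  0.0099, -0.0042]), array([-0.3561, -0.3616,  0.4051]))
```

View pics/w31.png

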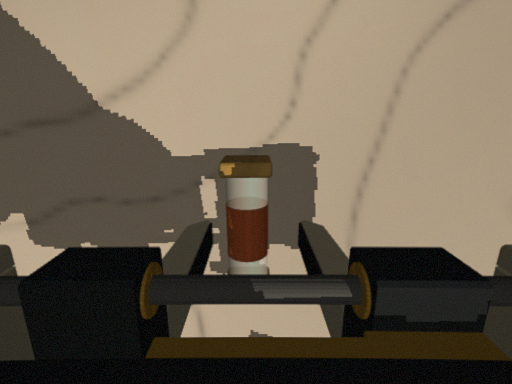

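Call:
carry_out(motion=[-0.005, 0.004, -0.004, -0.3, -0.3, 0.4, 0.2, 0, 0.004, 0, 0, 0, 0, 0.2, 0, 0, 0, 0, 0, 0, 0.2, 0, 0, 0, 0, 0, 0, -1, 0, 0, 0, 0, 0, 0, -1])

```text
t: 30.35
tool_pos: [0.4245, 0.3292, 0.0268]
orientation: [-1.566, 0.074, -0.079]
force: [0.7, -0.4, -0.2]
opening: 0.0443
```

Call:
carry_out(motion=[0, 0, 0, 0, 0, 0, -1, 0, 0, 0, 0, 0, 0, -1, 0, 0, 0, 0, 0, 0, -1, 0, 0, 0, 0, 0, 0, -1, 0, 0, 0, 0, 0, 0, -1])

```text
t: 30.85
tool_pos: [0.4246, 0.3293, 0.0269]
orientation: [-1.566, 0.074, -0.079]
force: [0.1, 0.1, -0.0]
opening: 0.0255
```

```bash
python3 look.py w32
```

```text
30.85 [0.4246 0.3293 0.0269] [ 0.0749  0.145  -0.0362] 0.025516133485244886 84.44000632184597
```

View pics/w32.png

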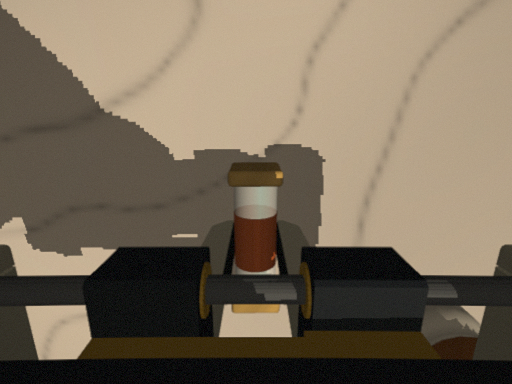

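Call:
carry_out(motion=[0, -0.02, 0, 0, 0, 0, -1, 0, -0.04, 0, 0, 0, 0, -1, 0, -0.04, 0, 0, 0, 0, -1, 0, -0.04, 0, 0, 0, 0, -1, 0, -0.02, 0, 0, 0, 0, -1])

```text
t: 31.4
tool_pos: [0.4204, 0.3265, 0.1865]
orientation: [-1.573, 0.082, -0.071]
force: [1.4, 0.9, -1.3]
opening: 0.0254
```

Run:
```python
from h import *
import pickle
np.set_printoptions(precision=4,suppress=True)
cm=pickle.load(open("w32.pkl","rb"))
a=plane(cm,(255,163),.030);b=plane(cm,(256,311),.030);print(a,b,(a+b)/2,np.linalg.norm(a-b))
s,R=toolR();print(s['tool_pos'],s['opening'])
hub=np.array([.565,.0205]);th=np.radians(133.5)
C=hub+.078*np.array([np.cos(th),np.sin(th)]);print(C)
print(cmd([C[0],C[1],.2],down(np.radians(43.5))))
# after rotation shift
d=np.array([C[0]-s['tool_pos'][0],C[1]-s['tool_pos'][1],0]);print(down(np.radians(43.5)).inv().apply(d))
```

```text
[0.3748 0.3345 0.03  ] [0.4662 0.3262 0.03  ] [0.4205 0.3304 0.03  ] 0.09168922850667835
[0.4204 0.3265 0.1865] 0.025448704275725882
[0.5113 0.0771]
(array([ 0.1146, -0.0132, -0.2394]), array([ 0.3567, 40.9362, -0.2727]))
[ 0.2435  0.     -0.1057]
```

Call:
carry_out(motion=[0, 0, 0, 0, 8.2, 0, -1, 0, 0, 0, 0, 8.2, 0, -1, 0, 0, 0, 0, 8.2, 0, -1, 0, 0, 0, 0, 8.2, 0, -1, 0, 0, 0, 0, 8.2, 0, -1])

```text
t: 31.9
tool_pos: [0.423, 0.3282, 0.1931]
orientation: [-1.467, 0.653, -0.654]
force: [-0.7, 1.2, -0.8]
opening: 0.0254
```

Call:
carry_out(motion=[0.03, 0, -0.013, 0, 0, 0, -1, 0.034, 0, -0.015, 0, 0, 0, -1, 0.034, 0, -0.015, 0, 0, 0, -1, 0.034, 0, -0.015, 0, 0, 0, -1, 0.03, 0, -0.013, 0, 0, 0, -1])

```text
t: 32.4
tool_pos: [0.4777, 0.1586, 0.1923]
orientation: [-1.466, 0.654, -0.654]
force: [0.1, -0.6, 1.0]
opening: 0.0255
```

```bash
python3 look.py w33
python3 - <<'E'
from h import *
np.set_printoptions(precision=4,suppress=True)
print(cmd([.5113,.0771,.2],down(np.radians(43.5))))
E
```

```text
32.4 [0.4777 0.1586 0.1923] [ 0.0992 -0.607   0.9769] 0.025527342696082887 42.02109417758478
(array([ 0.0792, -0.0077, -0.0278]), array([-0.1309, -1.5816,  0.0629]))
```

View pics/w33.png

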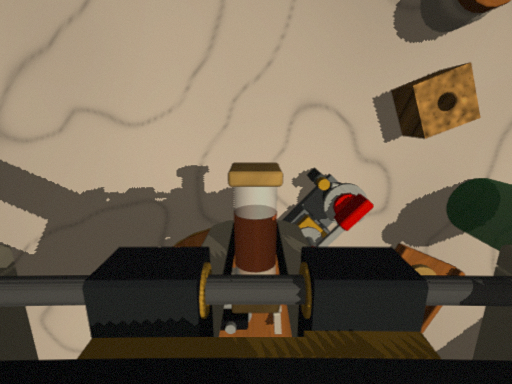

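Call:
carry_out(motion=[0.035, 0, -0.012, 0, -1.6, 0, -1, 0.035, 0.01, -0.012, 0, 0, 0, -1, 0.009, 0.02, -0.003, 0, 0, 0, -1, 0, 0.02, 0, 0, 0, 0, -1, 0, 0, 0, 0, 0, 0, -1])

```text
t: 32.95
tool_pos: [0.5154, 0.0734, 0.1419]
orientation: [-1.472, 0.632, -0.639]
force: [-0.8, 0.8, -0.1]
opening: 0.0255
```

```bash
python3 look.py w34
python3 - <<'E'
from h import *
np.set_printoptions(precision=4,suppress=True)
print(cmd([.5134,.0749,.125],down(np.radians(43.4))))
cm,im=shot("scene","s2.png")
cv2.imwrite("pics/s2c.png",cv2.resize(im[150:250,210:360],None,fx=5,fy=5,interpolation=cv2.INTER_CUBIC))
E
```

```text
32.95 [0.5154 0.0734 0.1419] [-0.7528  0.7926 -0.1384] 0.025525755560401084 43.351353627322936
(array([-0.0029,  0.0185, -0.0012]), array([-0.3387, -0.0232,  0.2373]))
```

View pics/w34.png

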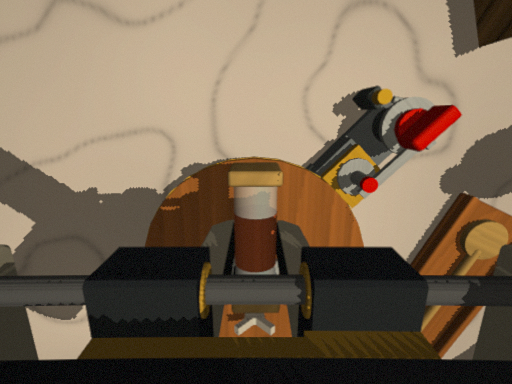

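View pics/s2c.png

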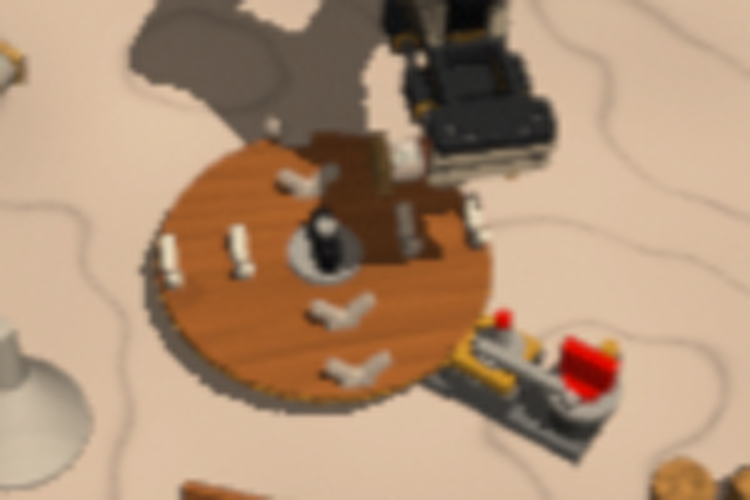

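Call:
carry_out(motion=[-0.0025, 0.01, -0.001, -0.3, 0, 0.2, -1, 0, 0.018, 0, 0, 0, 0, -1, 0, 0.015, 0, 0, 0, 0, -1, 0, 0.004, 0, 0, 0, 0, -1, 0, 0, 0, 0, 0, 0, -1])

```text
t: 33.55
tool_pos: [0.5166, 0.0778, 0.0997]
orientation: [-1.472, 0.626, -0.639]
force: [1.2, 0.3, 0.1]
opening: 0.0255
```

```bash
python3 look.py w35
python3 - <<'E'
from h import *
np.set_printoptions(precision=4,suppress=True)
print(cmd([.5134,.0749,.083],down(np.radians(43.4))))
E
```

```text
33.55 [0.5166 0.0778 0.0997] [1.1609 0.301  0.108 ] 0.025495789232107127 43.6036199146061
(array([-0.0003,  0.0169, -0.0045]), array([-0.4021,  0.2019,  0.3188]))
```

View pics/w35.png

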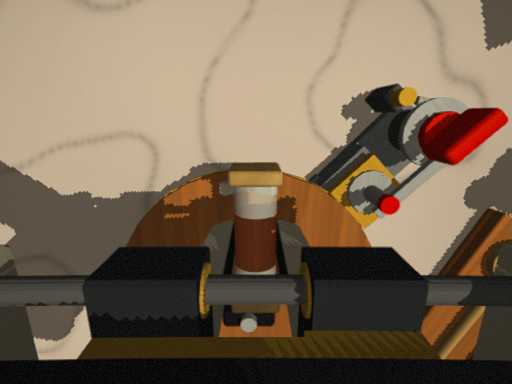

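Call:
carry_out(motion=[0, 0, -0.0045, -0.4, 0, 0.3, -1, 0, 0, 0, 0, 0, 0, -1, 0, 0.006, 0, 0, 0, 0, -1, 0, 0.003, 0, 0, 0, 0, -1, 0, 0, 0, 0, 0, 0, -1])

```text
t: 34.1
tool_pos: [0.5148, 0.0744, 0.0926]
orientation: [-1.475, 0.63, -0.635]
force: [-0.2, 0.4, -0.1]
opening: 0.0259
```

```bash
python3 look.py w36
python3 - <<'E'
from h import *
np.set_printoptions(precision=4,suppress=True)
print(cmd([.5134,.0749,.083],down(np.radians(43.4))))
E
```

```text
34.1 [0.5148 0.0744 0.0926] [-0.1706  0.3777 -0.1089] 0.025902591652789818 43.593632654954575
(array([-0.0013,  0.0097, -0.0007]), array([-0.1227,  0.1952,  0.1301]))
```

Call:
carry_out(motion=[-0.001, 0.003, -0.0007, 0, 0, 0, -1, 0, 0.003, 0, 0, 0, 0, -1, 0, 0.003, 0, 0, 0, 0, -1, 0, 0.001, 0, 0, 0, 0, -1, 0, 0, 0, 0, 0, 0, -1])

```text
t: 34.65
tool_pos: [0.5138, 0.0747, 0.0829]
orientation: [-1.475, 0.63, -0.636]
force: [-1.9, -1.1, 2.1]
opening: 0.0255
```

```bash
python3 look.py w37
python3 - <<'E'
from h import *
np.set_printoptions(precision=4,suppress=True)
print(cmd([.5134,.0749,.083],down(np.radians(43.4))),robot.read_state()['wrist_torque'])
E
```

```text
34.65 [0.5138 0.0747 0.0829] [-1.9468 -1.0767  2.1372] 0.025476805149840753 43.594674000394996
(array([-0.0004, -0.0001, -0.0002]), array([-0.1467,  0.193 ,  0.1564])) [-0.0807  0.4519 -0.0328]
```

View pics/w37.png

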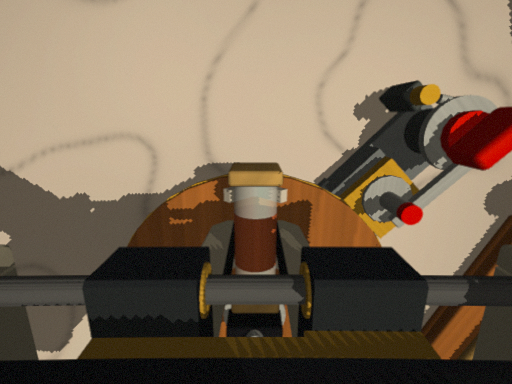

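Call:
carry_out(motion=[0, 0.002, 0, 0, 0, 0, -1, 0, 0.001, 0, 0, 0, 0, -1, 0, 0, 0, 0, 0, 0, -1, 0, 0, 0, 0, 0, 0, -1, 0, 0, 0, 0, 0, 0, -1])

```text
t: 35.2
tool_pos: [0.5138, 0.0746, 0.0825]
orientation: [-1.476, 0.63, -0.636]
force: [-1.9, -0.5, 3.6]
opening: 0.0253
```

```bash
python3 look.py w38
python3 - <<'E'
from h import *
np.set_printoptions(precision=4,suppress=True)
print(cmd([.5134,.0749,.083],down(np.radians(43.4))),robot.read_state()['wrist_torque'])
cm,im=shot("scene","s3.png")
cv2.imwrite("pics/s3c.png",cv2.resize(im[150:250,210:360],None,fx=5,fy=5,interpolation=cv2.INTER_CUBIC))
E
```

```text
35.2 [0.5138 0.0746 0.0825] [-1.8872 -0.4605  3.5748] 0.02534452977172982 43.5887547301117
(array([-0.0005, -0.0005, -0.0001]), array([-0.1047,  0.192 ,  0.1523])) [-0.1014  0.3185 -0.0612]
```

View pics/s3c.png

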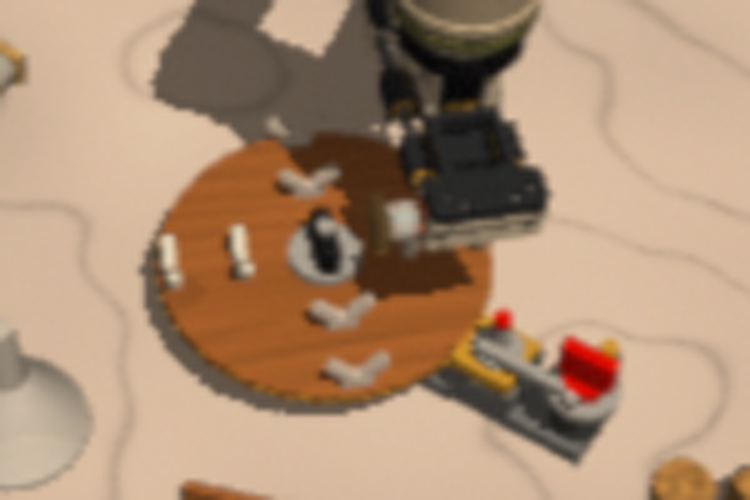

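Call:
carry_out(motion=[0, 0, 0, 0, 0, 0, -0.1, 0, 0, 0, 0, 0, 0, -0.1, 0, 0, 0, 0, 0, 0, -0.1, 0, 0, 0, 0, 0, 0, -0.1, 0, -0.02, 0, 0, 0, 0, -0.1])

```text
t: 35.8
tool_pos: [0.5116, 0.0746, 0.0992]
orientation: [-1.478, 0.634, -0.632]
force: [-1.0, -0.7, 0.4]
opening: 0.0413
```

Call:
carry_out(motion=[0, -0.03, 0, 0, 0, 0, -0.1, 0, -0.04, 0, 0, 0, 0, -0.1, 0, -0.04, 0, 0, 0, 0, -0.1, 0, 0, 0, 0, 0, 0, -0.1, 0, 0, 0, 0, 0, 0, -0.1])

```text
t: 36.3
tool_pos: [0.512, 0.0748, 0.2144]
orientation: [-1.477, 0.633, -0.633]
force: [-0.1, -0.1, -0.1]
opening: 0.0419
```

```bash
python3 look.py w39
```

```text
36.3 [0.512  0.0748 0.2144] [-0.1025 -0.1    -0.1153] 0.041907880431529036 43.600332705856566
```

View pics/w39.png

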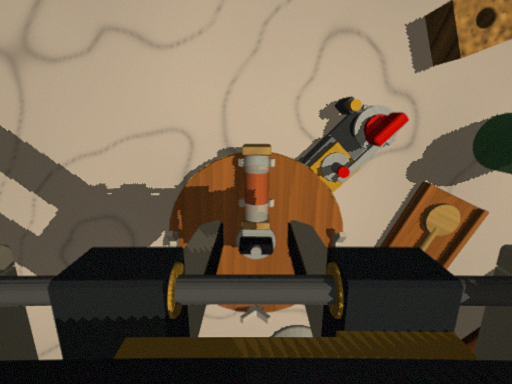

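Call:
carry_out(motion=[0, 0, 0, 0, -8, 0, -0.1, 0, 0, 0, 0, -8, 0, -0.1, 0, 0, 0, 0, -8, 0, -0.1, 0, 0, 0, 0, -8, 0, -0.1, 0, 0, 0, 0, -8, 0, -0.1])

```text
t: 36.85
tool_pos: [0.5092, 0.0747, 0.2071]
orientation: [-1.571, 0.077, -0.061]
force: [0.5, 0.1, 0.7]
opening: 0.0418
```

Call:
carry_out(motion=[0, 0, 0, 0, -7, 0, 0, 0.006, 0, -0.04, 0, 0, 0, 0, 0.006, 0, -0.042, 0, 0, 0, 0.2, 0.006, 0, -0.042, 0, 0, 0, 0.2, 0.006, 0, -0.042, 0, 0, 0, 0.2])

```text
t: 37.35
tool_pos: [0.5371, -0.089, 0.1971]
orientation: [-1.567, -0.026, 0.061]
force: [-0.0, 0.8, -0.2]
opening: 0.0553
```

Run:
```python
from h import *
import pickle
np.set_printoptions(precision=4,suppress=True)
cm=pickle.load(open("w39.pkl","rb"))
a=plane(cm,(257,146),.086);b=plane(cm,(257,228.5),.086);print("tube0 seated",a,b,np.linalg.norm(a-b),(a+b)/2,"rad",np.hypot(*((a+b)/2-[.565,.0205,.086])[:2]),np.degrees(np.arctan2(*(a-b)[1::-1])))
s,R=toolR();print(s['tool_pos'],cmd([.559,-.28,.18],down(np.radians(91))))
cm,im=shot("top","top2.png")
cv2.imwrite("pics/topc2.png",cv2.resize(im[130:260,110:340],None,fx=3.4,fy=3.4,interpolation=cv2.INTER_CUBIC))
```

```text
tube0 seated [0.4828 0.1089 0.086 ] [0.5437 0.0451 0.086 ] 0.08813778601626296 [0.5132 0.077  0.086 ] rad 0.07662951446366545 133.68245000532758
[ 0.5371 -0.089   0.1971] (array([ 0.0117,  0.0162, -0.192 ]), array([-0.18  ,  2.1678, -1.2719]))
```

View pics/topc2.png

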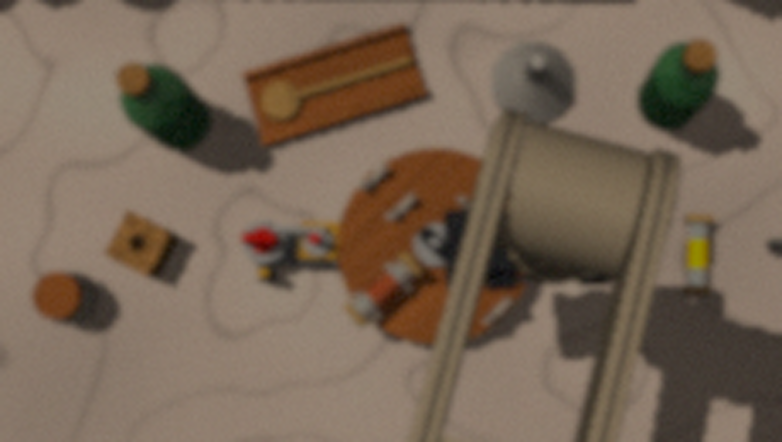

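Call:
carry_out(motion=[0.003, 0, -0.042, 0, 2, -1.2, 0.2, 0.003, 0, -0.042, 0, 0, 0, 0.2, 0.003, 0, -0.042, 0, 0, 0, 0.2, 0.003, 0, -0.04, 0, 0, 0, 0.2, 0, 0, -0.02, 0, 0, 0, 0.2])

```text
t: 37.9
tool_pos: [0.5507, -0.2851, 0.1867]
orientation: [-1.565, -0.004, 0.021]
force: [-0.3, 0.9, -0.0]
opening: 0.0558
```

```bash
python3 look.py w40
python3 - <<'E'
from h import *
np.set_printoptions(precision=4,suppress=True)
print(cmd([.559,-.28,.18],down(np.radians(91))))
E
```

```text
37.9 [ 0.5507 -0.2851  0.1867] [-0.263   0.9434 -0.0442] 0.055811565936304104 90.90664086137218
(array([0.009 , 0.0063, 0.0068]), array([-0.3089, -0.1587, -0.68  ]))
```

View pics/w40.png

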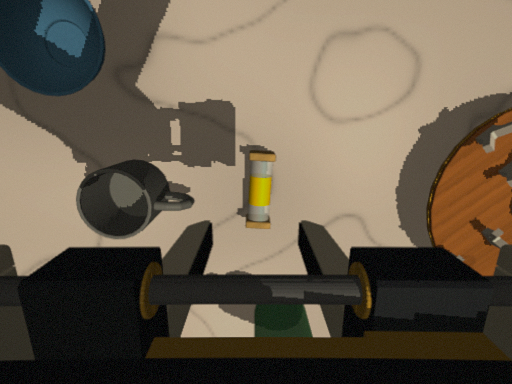

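Run:
```python
from h import *
import pickle
np.set_printoptions(precision=4,suppress=True)
cm=pickle.load(open("w40.pkl","rb"))
f=lambda x,y,z:plane(cm,(x,y),z)
a,b=f(263,152,.03),f(258,229,.03);print(a,b,np.linalg.norm(a-b),(a+b)/2,np.degrees(np.arctan2(b[1]-a[1],b[0]-a[0])))
print("handle",f(194,202,.05),f(194,202,.03))
yaw=np.arctan2(b[1]-a[1],b[0]-a[0])+np.pi/2;c=(a+b)/2
print(np.degrees(yaw),cmd([c[0],c[1],.08],down(yaw)))
```

```text
[ 0.5141 -0.2756  0.03  ] [ 0.6052 -0.2795  0.03  ] 0.09116713199274361 [ 0.5596 -0.2775  0.03  ] -2.4215609543963272
handle [ 0.5664 -0.3494  0.05  ] [ 0.5727 -0.3538  0.03  ]
87.57843904560367 (array([0.0109, 0.1063, 0.0087]), array([-0.2885,  3.2628, -0.6891]))
```

Call:
carry_out(motion=[0.011, 0, 0.008, -0.3, 3.2, -0.7, 0.2, 0, 0.03, 0, 0, 0, 0, 0.2, 0, 0.04, 0, 0, 0, 0, 0.2, 0, 0.036, 0, 0, 0, 0, 0.2, 0, 0, 0, 0, 0, 0, 0.2])

```text
t: 38.45
tool_pos: [0.5598, -0.2754, 0.0732]
orientation: [-1.567, 0.039, -0.034]
force: [-0.4, 1.7, -1.1]
opening: 0.0561
```

```bash
python3 look.py w41
python3 - <<'E'
from h import *
np.set_printoptions(precision=4,suppress=True)
print(cmd([.5596,-.278,.0245],down(np.radians(87.6))))
E
```

```text
38.45 [ 0.5598 -0.2754  0.0732] [-0.4107  1.6956 -1.1058] 0.056058728149844105 87.36243261244287
(array([-0.0016,  0.0517, -0.002 ]), array([-0.126 , -0.2281, -0.0212]))
```

View pics/w41.png

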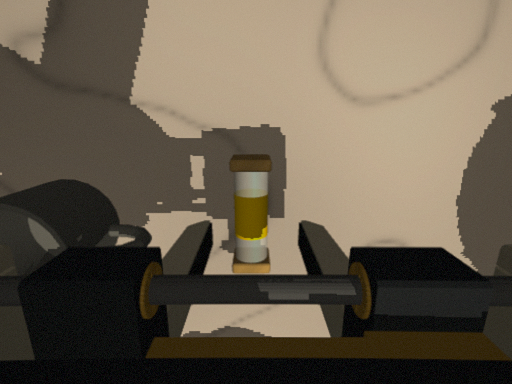

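Call:
carry_out(motion=[-0.002, 0.02, -0.002, 0, -0.2, 0, 0.2, -0.001, 0.02, -0.001, 0, 0, 0, 0.2, 0, 0.009, 0, 0, 0, 0, 0.2, 0, 0, 0, 0, 0, 0, 0.2, 0, 0, 0, 0, 0, 0, 0.2])

```text
t: 39.0
tool_pos: [0.564, -0.2796, 0.0364]
orientation: [-1.573, 0.024, -0.039]
force: [0.5, 0.3, 0.5]
opening: 0.0557
```

```bash
python3 look.py w42
python3 - <<'E'
from h import *
np.set_printoptions(precision=4,suppress=True)
print(cmd([.5596,-.278,.0245],down(np.radians(87.6))))
E
```

```text
39.0 [ 0.564  -0.2796  0.0364] [0.4651 0.3145 0.5314] 0.05571084477427574 87.6904489754275
(array([-0.0048,  0.0121,  0.0016]), array([0.1588, 0.0907, 0.5802]))
```

View pics/w42.png

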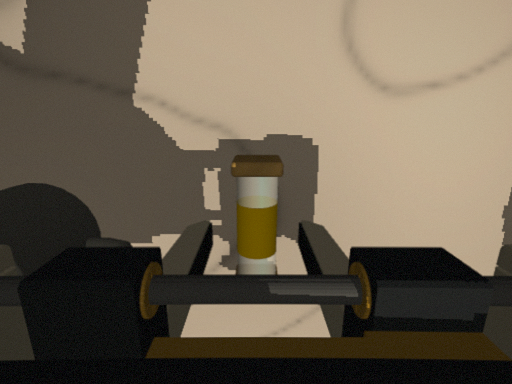

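Call:
carry_out(motion=[-0.005, 0.006, 0.001, 0, 0, 0.5, 0.2, 0, 0.006, 0, 0, 0, 0, 0.2, 0, 0, 0, 0, 0, 0, 0.2, 0, 0, 0, 0, 0, 0, -1, 0, 0, 0, 0, 0, 0, -1], squeeze=15)

```text
t: 39.55
tool_pos: [0.5605, -0.2793, 0.0267]
orientation: [-1.575, 0.028, -0.035]
force: [0.3, -0.1, -0.1]
opening: 0.0447
```

Call:
carry_out(motion=[0, 0, 0, 0, 0, 0, -1, 0, 0, 0, 0, 0, 0, -1, 0, 0, 0, 0, 0, 0, -1, 0, 0, 0, 0, 0, 0, -1, 0, 0, 0, 0, 0, 0, -1])

```text
t: 40.05
tool_pos: [0.5606, -0.2794, 0.0268]
orientation: [-1.575, 0.028, -0.035]
force: [-0.6, -0.2, -0.8]
opening: 0.0254
```

```bash
python3 look.py w43
python3 - <<'E'
from h import *
np.set_printoptions(precision=4,suppress=True)
print(cmd([.5596,-.278,.0245],down(np.radians(87.6))))
E
```

```text
40.05 [ 0.5606 -0.2794  0.0268] [-0.6287 -0.1644 -0.8009] 0.025351535105144405 87.68547917478058
(array([-0.0011,  0.0023,  0.0014]), array([0.2763, 0.0867, 0.2509]))
```

View pics/w43.png

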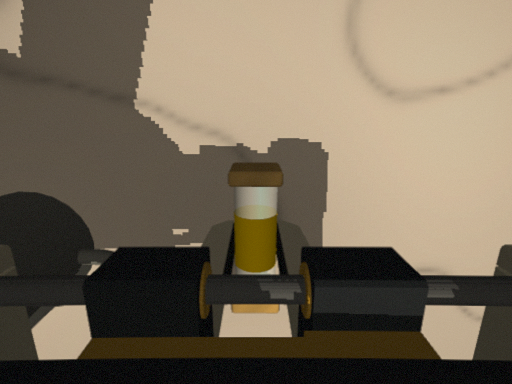

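Call:
carry_out(motion=[0, -0.02, 0, 0, 0, 0, -1, 0, -0.04, 0, 0, 0, 0, -1, 0, -0.045, 0, 0, 0, 0, -1, 0, -0.045, 0, 0, 0, 0, -1, 0, -0.02, 0, 0, 8, 0, -1])

```text
t: 40.6
tool_pos: [0.5559, -0.2763, 0.1953]
orientation: [-1.565, 0.148, -0.136]
force: [1.6, -0.3, -0.5]
opening: 0.0257
```

Call:
carry_out(motion=[0, 0, 0, 0, 8, 0, -1, 0, 0, 0, 0, 8, 0, -1, 0, 0, 0, 0, 8, 0, -1, 0, 0, 0, 0, 8, 0, -1, 0, 0, 0, 0, 4, 0, -1])

```text
t: 41.1
tool_pos: [0.5585, -0.2779, 0.2028]
orientation: [-1.473, 0.652, -0.657]
force: [-0.5, 0.0, -0.1]
opening: 0.0253
```

Call:
carry_out(motion=[-0.018, 0, 0.028, 0, 0, 0, -1, -0.022, 0, 0.034, 0, 0, 0, -1, -0.022, 0, 0.034, 0, 0, 0, -1, -0.022, 0, 0.034, 0, 0, 0, -1, -0.022, 0, 0.034, 0, 0, 0, -1])

```text
t: 41.6
tool_pos: [0.61, -0.0897, 0.2012]
orientation: [-1.471, 0.663, -0.667]
force: [0.8, -0.1, -1.8]
opening: 0.0253
```

```bash
python3 look.py w44
python3 - <<'E'
from h import *
np.set_printoptions(precision=4,suppress=True)
print(cmd([.6202,-.0374,.15],down(np.radians(43.6))))
E
```

```text
41.6 [ 0.61   -0.0897  0.2012] [ 0.8083 -0.1098 -1.843 ] 0.02526251828665181 41.248397770304386
(array([-0.0286,  0.051 ,  0.0371]), array([ 0.0069, -2.1475,  0.1207]))
```

View pics/w44.png

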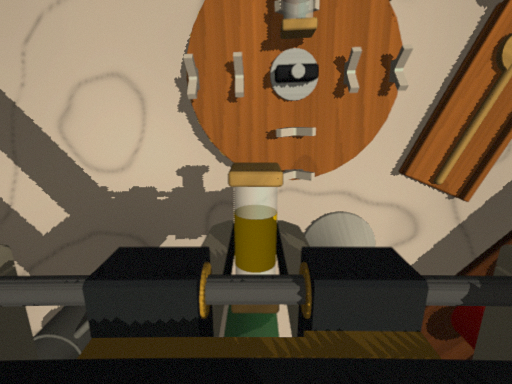

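Run:
```python
from h import *
import pickle
np.set_printoptions(precision=4,suppress=True)
cm=pickle.load(open("w44.pkl","rb"))
hub=np.array([.565,.0205])
for p in((295,131),(298,175)):
    q=plane(cm,p,.062)[:2];d=q-hub;print(q,np.hypot(*d),np.degrees(np.arctan2(d[1],d[0])))
```

```text
[ 0.6021 -0.0193] 0.05445376432750406 -46.98369196507023
[ 0.6359 -0.0502] 0.10015227787745551 -44.93181722610527
```

Call:
carry_out(motion=[-0.015, 0.01, 0.019, 0, -2.1, 0, -1, -0.013, 0.02, 0.017, 0, 0, 0, -1, 0, 0.02, 0, 0, 0, 0, -1, 0, 0, 0, 0, 0, 0, -1, 0, 0, 0, 0, 0, 0, -1])

```text
t: 42.15
tool_pos: [0.6199, -0.0333, 0.1506]
orientation: [-1.479, 0.625, -0.63]
force: [0.3, 0.4, -0.4]
opening: 0.0259
```

```bash
python3 look.py w45
python3 - <<'E'
from h import *
np.set_printoptions(precision=4,suppress=True)
print(cmd([.6202,-.0374,.1],down(np.radians(43.6))))
E
```

```text
42.15 [ 0.6199 -0.0333  0.1506] [ 0.3047  0.3847 -0.4167] 0.02587346448204384 43.97478752204287
(array([ 0.003 ,  0.0504, -0.0023]), array([-0.0237,  0.3525,  0.1601]))
```

View pics/w45.png

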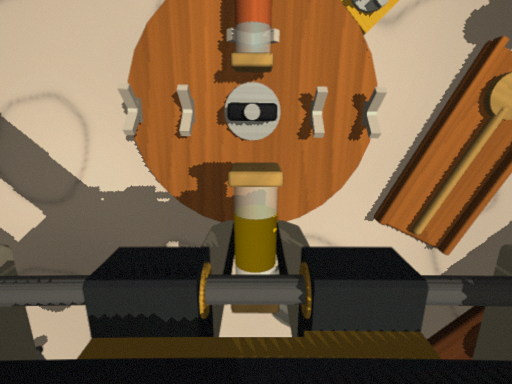

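Call:
carry_out(motion=[0.003, 0.01, -0.002, 0, 0.3, 0, -1, 0, 0.018, 0, 0, 0, 0, -1, 0, 0.018, 0, 0, 0, 0, -1, 0, 0.006, 0, 0, 0, 0, -1, 0, 0, 0, 0, 0, 0, -1])

```text
t: 42.7
tool_pos: [0.6235, -0.0418, 0.1008]
orientation: [-1.475, 0.628, -0.645]
force: [0.7, -0.8, -0.1]
opening: 0.0256
```

```bash
python3 look.py w46
python3 - <<'E'
from h import *
np.set_printoptions(precision=4,suppress=True)
print(cmd([.6202,-.0374,.083],down(np.radians(43.6))))
E
```

```text
42.7 [ 0.6235 -0.0418  0.1008] [ 0.7166 -0.7555 -0.0701] 0.025551052626878328 43.348898642895406
(array([-0.0057,  0.0182,  0.0004]), array([-0.2814, -0.2482,  0.5585]))
```

View pics/w46.png

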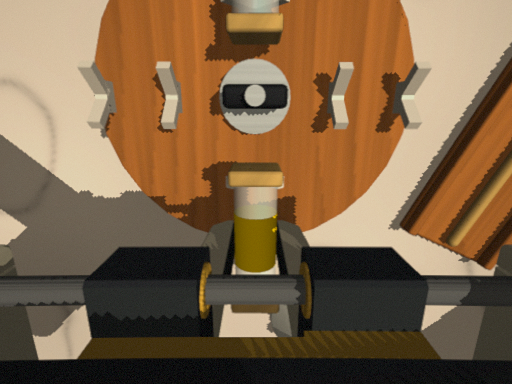

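Call:
carry_out(motion=[-0.0055, 0, 0, -0.3, -0.2, 0.5, -1, 0, 0, 0, 0, 0, 0, -1, 0, 0.006, 0, 0, 0, 0, -1, 0, 0.003, 0, 0, 0, 0, -1, 0, 0, 0, 0, 0, 0, -1])

```text
t: 43.25
tool_pos: [0.6217, -0.0379, 0.0952]
orientation: [-1.476, 0.629, -0.638]
force: [-0.1, 0.5, -1.1]
opening: 0.0255
```

```bash
python3 look.py w47
python3 - <<'E'
from h import *
np.set_printoptions(precision=4,suppress=True)
print(cmd([.6202,-.0374,.083],down(np.radians(43.6))))
E
```

```text
43.25 [ 0.6217 -0.0379  0.0952] [-0.0943  0.4502 -1.1311] 0.025511294072467165 43.554156589725594
(array([-0.0015,  0.0123, -0.0008]), array([-0.1467, -0.0434,  0.2508]))
```

View pics/w47.png

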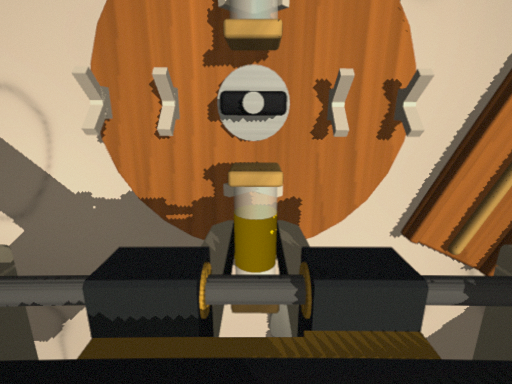

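Call:
carry_out(motion=[-0.001, 0.003, -0.0008, 0, 0, 0, -1, 0, 0.004, 0, 0, 0, 0, -1, 0, 0.003, 0, 0, 0, 0, -1, 0, 0.002, 0, 0, 0, 0, -1, 0, 0, 0, 0, 0, 0, -1])

```text
t: 43.8
tool_pos: [0.6207, -0.0378, 0.0828]
orientation: [-1.476, 0.629, -0.638]
force: [-0.9, -0.4, 1.4]
opening: 0.0253
```

```bash
python3 look.py w48
python3 - <<'E'
from h import *
np.set_printoptions(precision=4,suppress=True)
print(cmd([.6202,-.0374,.083],down(np.radians(43.6))),robot.read_state()['wrist_torque'])
E
```

```text
43.8 [ 0.6207 -0.0378  0.0828] [-0.8537 -0.4476  1.3961] 0.02533905465870477 43.562065564398715
(array([-0.0006, -0.0001, -0.    ]), array([-0.1643, -0.0433,  0.2826])) [0.0417 0.1188 0.0543]
```

Contact has started; press a touch more, as with the first tube, and release.

Call:
carry_out(motion=[0, 0.002, 0, 0, 0, 0, -1, 0, 0.001, 0, 0, 0, 0, -1, 0, 0.001, 0, 0, 0, 0, -1, 0, 0, 0, 0, 0, 0, -1, 0, 0, 0, 0, 0, 0, -1])

```text
t: 44.35
tool_pos: [0.6215, -0.0373, 0.0829]
orientation: [-1.475, 0.627, -0.638]
force: [-0.5, 0.7, 0.3]
opening: 0.0256
```

```bash
python3 look.py w49
```

```text
44.35 [ 0.6215 -0.0373  0.0829] [-0.4529  0.6784  0.3449] 0.025648179482809463 43.611699616101035
```

View pics/w49.png

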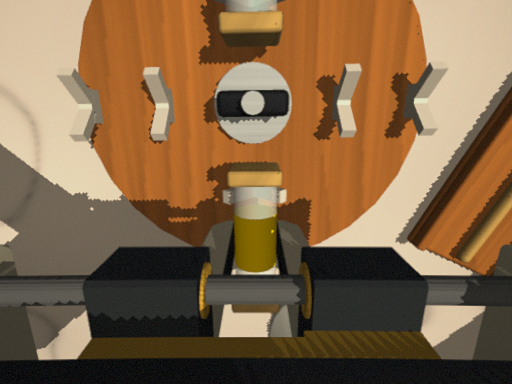

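Call:
carry_out(motion=[0, 0.003, 0, 0, 0, 0, -1, 0, 0.003, 0, 0, 0, 0, -1, 0, 0, 0, 0, 0, 0, -1, 0, 0, 0, 0, 0, 0, -1, 0, 0, 0, 0, 0, 0, -1])

```text
t: 44.9
tool_pos: [0.6239, -0.0367, 0.0823]
orientation: [-1.472, 0.623, -0.641]
force: [-0.9, -0.3, 3.1]
opening: 0.0257
```

```bash
python3 look.py w50
```

```text
44.9 [ 0.6239 -0.0367  0.0823] [-0.9169 -0.2645  3.0974] 0.025688967000764625 43.63896392477369
```

Call:
carry_out(motion=[0, 0, 0, 0, 0, 0, -0.1, 0, 0, 0, 0, 0, 0, -0.1, 0, 0, 0, 0, 0, 0, -0.1, 0, 0, 0, 0, 0, 0, -0.1, 0, -0.02, 0, 0, 0, 0, -0.1])

```text
t: 45.45
tool_pos: [0.6211, -0.0364, 0.0979]
orientation: [-1.474, 0.628, -0.636]
force: [-0.9, 0.9, -0.7]
opening: 0.0417
```

Call:
carry_out(motion=[0, -0.03, 0, 0, 0, 0, -0.1, 0, -0.04, 0, 0, 0, 0, -0.1, 0, -0.04, 0, 0, 0, 0, -0.1, 0, 0, 0, 0, 0, 0, -0.1, 0, 0, 0, 0, 0, 0, -0.1])

```text
t: 45.95
tool_pos: [0.6205, -0.0364, 0.2129]
orientation: [-1.474, 0.628, -0.637]
force: [-0.9, 0.6, 0.2]
opening: 0.0422
```

```bash
python3 look.py w51
```

```text
45.95 [ 0.6205 -0.0364  0.2129] [-0.8626  0.622   0.2484] 0.04219979674914257 43.6139268488314
```

View pics/w51.png

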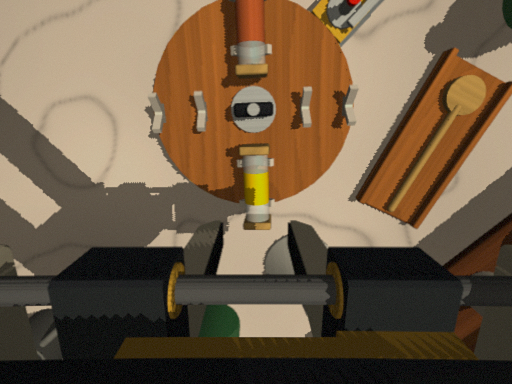

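Call:
carry_out(motion=[0.004, 0, -0.042, 0, 0, 0, -0.1, 0.005, 0, -0.045, 0, 0, 0, -0.1, 0.005, 0, -0.045, 0, 0, 0, -0.1, 0.005, 0, -0.045, 0, 0, 0, -0.1, 0.005, 0, -0.045, 0, 0, 0, -0.1])

```text
t: 46.5
tool_pos: [0.4723, -0.2063, 0.2036]
orientation: [-1.474, 0.628, -0.623]
force: [1.3, -0.0, 0.6]
opening: 0.0416
```

Call:
carry_out(motion=[0, 0, -0.042, 0, 0, 0, -0.1, 0, 0, -0.045, 0, 0, 0, -0.1, 0, 0, -0.03, 0, 0, 0, -0.1, 0, 0, 0, 0, 0, 0, -0.1, 0, 0, 0, 0, 0, 0, -0.1])

```text
t: 47.0
tool_pos: [0.378, -0.2917, 0.1952]
orientation: [-1.47, 0.641, -0.619]
force: [0.8, 0.3, -0.7]
opening: 0.0417
```

Run:
```python
from h import *
import pickle
np.set_printoptions(precision=4,suppress=True)
cm=pickle.load(open("w51.pkl","rb"))
a=plane(cm,(254,147),.086);b=plane(cm,(257.5,229.5),.086);c=(a+b)/2;print("tube1",a,b,np.linalg.norm(a-b),c,"rad",np.hypot(*(c-[.565,.0205,.086])[:2]),np.degrees(np.arctan2(*(b-a)[1::-1])))
cm,im=shot("top","top3.png")
cv2.imwrite("pics/topc3.png",cv2.resize(im[130:260,110:340],None,fx=3.4,fy=3.4,interpolation=cv2.INTER_CUBIC))
cm,im=shot("scene","s4.png")
cv2.imwrite("pics/s4c.png",cv2.resize(im[140:260,200:360],None,fx=5,fy=5,interpolation=cv2.INTER_CUBIC))
```

```text
tube1 [ 0.5906 -0.0048  0.086 ] [ 0.6539 -0.0659  0.086 ] 0.08801159793981932 [ 0.6222 -0.0354  0.086 ] rad 0.07996761231023138 -44.02940309705575
```

View pics/topc3.png

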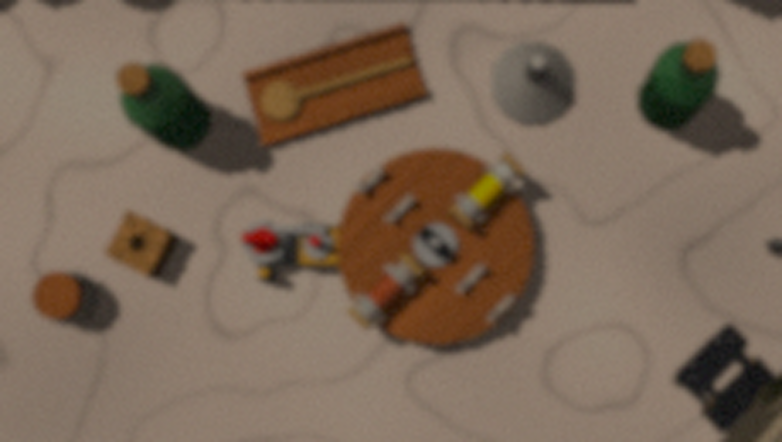

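View pics/s4c.png

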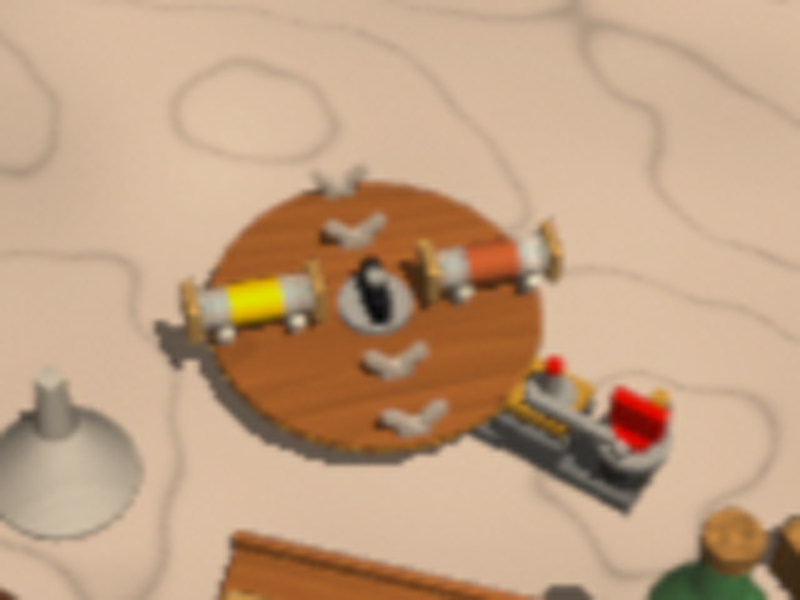

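View pics/s4.png

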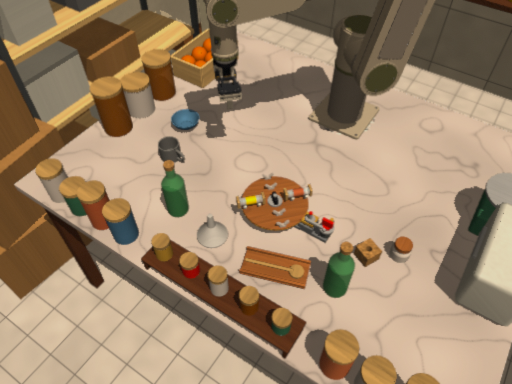

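Call:
carry_out(motion=[-0.01, 0, 0.038, 0, 0, 0, -0.1, -0.012, 0, 0.044, 0, 0, 0, -0.1, -0.012, 0, 0.044, 0, 0, 0, -0.1, -0.012, 0, 0.044, 0, 0, 0, -0.1, -0.012, 0, 0.044, 0, 0, 0, -0.1])

```text
t: 47.6
tool_pos: [0.4972, -0.0938, 0.1952]
orientation: [-1.471, 0.641, -0.619]
force: [1.4, -0.2, 0.0]
opening: 0.0417
```

Call:
carry_out(motion=[-0.012, 0, 0.044, 0, 0, 0, -0.1, -0.012, 0, 0.044, 0, 0, 0, -0.1, -0.012, 0, 0.044, 0, 0, 0, -0.1, -0.012, 0, 0.044, 0, 0, 0, -0.1, -0.006, 0, 0.02, 0, 0, 0, -0.1])

```text
t: 48.1
tool_pos: [0.6051, 0.1016, 0.1945]
orientation: [-1.472, 0.631, -0.608]
force: [-0.1, -0.6, -0.5]
opening: 0.0418
```

Run:
```python
from h import *
np.set_printoptions(precision=4,suppress=True)
print(robot.read_state()['tool_pos'],cmd([.6185,.097,.135],down(np.radians(43.6))))
```

```text
[0.6051 0.1016 0.1945] (array([0.0137, 0.0593, 0.0062]), array([-0.0853,  0.9487, -0.9465]))
```

Call:
carry_out(motion=[0.013, 0.015, 0.006, 0, 0.9, -0.9, -0.1, 0, 0.02, 0, 0, 0, 0, -0.1, 0, 0.02, 0, 0, 0, 0, -0.1, 0, 0, 0, 0, 0, 0, -0.1, 0, 0, 0, 0, 0, 0, -0.1])

```text
t: 48.6
tool_pos: [0.6196, 0.1118, 0.1359]
orientation: [-1.477, 0.62, -0.618]
force: [-0.7, -0.5, 0.2]
opening: 0.0416
```

```bash
python3 look.py w52 185,50,140,115,5.5
python3 - <<'E'
from h import *
import pickle
cm=pickle.load(open("w52.pkl","rb"));print("nadir",(proj(cm,[*cm["position"][:2],0.0])-[185,50])*5.5,cm["position"])
E
```

```text
48.6 [0.6196 0.1118 0.1359] [-0.7234 -0.4906  0.2134] 0.041611866720704625 44.60727297313024
nadir [380.92696478 358.38933463] [0.56739902 0.16490944 0.28250223]
```

View pics/w52c.png

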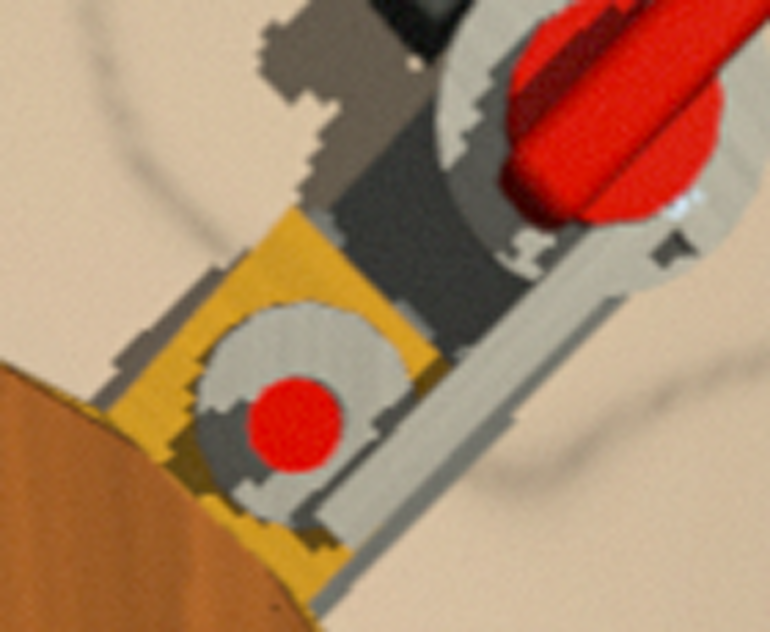

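Run:
```python
from h import *
import pickle
np.set_printoptions(precision=4,suppress=True)
cm=pickle.load(open("w52.pkl","rb"))
f=lambda x,y,z:plane(cm,(x/5.5+185-.4,y/5.5+50-.4),z)[:2]
print("lug left edge",f(297,207,.044),f(200,306,.044),f(110,404,.044))
print("lug top edge",f(297,207,.044),f(437,352,.044))
print("brk right edge",f(515,420,.03),f(420,515,.03),f(335,602,.03))
print("lug right-bottom corner region",f(318,610,.044), "flange",f(305,413,.048),"red",f(295,425,.076))
ct=imaging.camera_model("top")
for c in("top","scene"):
  imaging.read_camera(c)
  for t in("tube0","pin","keeper"):
    print(c,t,[(round(r["confidence"],2),np.round(r["pixel"])) for r in models.outline_of(c,t)[:4]])
```

```text
lug left edge [0.5431 0.1715] [0.5423 0.1512] [0.5422 0.1311]
lug top edge [0.5431 0.1715] [0.5723 0.1715]
brk right edge [0.5891 0.1733] [0.5889 0.1517] [0.5889 0.1315]
lug right-bottom corner region [0.5867 0.1306] flange [0.5643 0.1513] red [0.5648 0.1508]
top tube0 [(0.67, array([254., 187.])), (0.64, array([243., 205.])), (0.57, array([230., 212.])), (0.23, array([225., 150.]))]
top pin [(0.57, array([202., 201.]))]
top keeper []
scene tube0 [(0.7, array([251., 202.])), (0.55, array([309., 192.])), (0.42, array([167., 148.])), (0.27, array([341., 272.]))]
scene pin [(0.42, array([308., 220.])), (0.27, array([267., 210.])), (0.15, array([277., 267.]))]
scene keeper [(0.58, array([323., 224.]))]
```

Call:
carry_out(motion=[0, -0.03, 0, 0, 0, 0, -0.1, 0, -0.03, 0, 0, 0, 0, -0.1, 0, -0.01, 0, 0, 0, 0, -0.1, 0, 0, 0, 0, 0, 0, -0.1, 0, 0, 0, 0, 0, 0, -0.1])

```text
t: 49.55
tool_pos: [0.6193, 0.109, 0.2071]
orientation: [-1.477, 0.623, -0.621]
force: [-0.6, 0.2, -0.1]
opening: 0.0417
```

Run:
```python
from h import *
print(robot.read_state()['t'],robot.read_state()['tool_pos']); print(robot.close_job())
```

```text
49.55 [0.61930786 0.10899102 0.20711171]
the job is handed in; nothing more can be done
None
```

I did every step in order and handed the job in at about 49.6 s. The system gives no verdict, so what follows rests on my own checks.

**What I did:** I turned the turntable clockwise about 109° by its hub bar. I passed the pin through lug and bracket until its flange rested on the lug. I turned the keeper knob about 69° clockwise to its closed stop. Then I laid the two tubes that were present, red-brown and yellow, in opposite cradles.

**Last checks:**
- **Keeper:** the arm lies over the flange beside the stem.
- **Pin:** it looks upright with its flange on the lug. I felt a 5 N push back when it seated.
- **Tubes:** both lie on both of their saddles. They measure about 77 and 80 mm from the axis, against 78 mm nominal, and are within about 2° of their cradle lines.
- **Bystanders:** none looked moved in the overhead and scene pictures.

**Disagreements:**
- **Lug alignment:** the lug hole measured about 2.5 mm off the bracket hole, towards the robot. Just after the pin went in, it measured about 3 mm off the other way. Both are under the 4 mm limit, and the pin's play in the two holes allows no more than about 3 mm.
- **Tube count:** in the last overhead picture the networks reported one extra tube on the turntable. In the scene picture they reported two low-confidence tubes elsewhere. I saw only the two tubes in the pictures.

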